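Rehang a caster carrier on the station hook and set the interlock

TASK

Take the tray of casters off the grey stand's two prongs and hang it on both prongs of the blue stand, keeping it level and in the air the whole way, without bumping it against the interlock box, then let go of it. Next, on the interlock box, turn the red lock handle clockwise to its stop, and after that the yellow release handle, which only then comes free, clockwise to its stop. Leave the things lying on the bench where they are.

Things in the scene. Friction and masses are not known exactly. Their poses are not given: they have to be found in the camera images.
- carrier: hanging carrier, 0.4 to 0.8 kg: aluminium tray 110 (its x) by 170 (its y) by 24 mm deep, four fixed black casters in it (tops 85 mm above the underside), steel uprights at y = +-72 mm, 8 mm thick, up to a cross bar. The stand's prongs pass under the bar, above the casters. Starts on the grey stand, axes parallel to the stand's. Origin: centre of the tray's underside, z up
- carrier_grip (a point): centre of the orange grip block that stands on the middle of the carrier's cross bar: 24 mm (x) by 30 mm (y) by 60 mm tall; the point is 30 mm above the cross bar's upper face, 185 mm above the tray's underside, carrier's axes
- carrier_bar (a point): middle of the underside of the carrier's cross bar, a flat steel bar 152 mm long (y), 26 mm wide (x), 10 mm thick; 145 mm above the tray's underside, carrier's axes; this face rests on the prongs
- store: grey hook stand where the carrier starts: 28 mm column, base plate 160 by 140 by 10 mm, two round prongs pointing to its -x (towards the robot). Origin: foot of the column
- store_seat (a point): resting point on the grey stand: midway between the prongs, level with their upper side, 190 mm above the table and 100 mm from the column (stand's axes). The prongs lie along x at y = +-35 mm, are 10 mm thick, and end in an upturned lip that starts 25 mm and ends 48 mm to -x of this point and rises 18 mm above it
- station: blue hook stand where the carrier must hang; same shape as the grey stand but 20 mm higher. The two stands may stand either way round, left or right. Origin: foot of the column
- station_seat (a point): resting point on the blue stand, midway between its prongs and level with their upper side, 210 mm above the table; prongs and lip as on the grey stand. The cross bar enters over the lips from -x, 18 to 50 mm above its resting height (clear of the lips below and with the casters below the prongs), moving along +x, then comes down on this point
- interlock: fixed grey interlock box, 150 mm (x) by 200 mm (y) by 40 mm tall, with two handles on top reaching 115 mm above the table. Origin: centre of its underside
- lock (a joint): red lock handle of the interlock box: angle in rad, 0 to 1.57 (its stop), growing as it turns clockwise seen from above; turns stiffly (about 3 N at the post) and stays where it is left. At 0 the handle points to the box's -x, at its stop to +y.
- lock_post (a point): upright round post on the end of the red lock handle, 18 mm diameter, 49 mm tall; point at half height about 95 mm above the table, 60 mm from its pivot
- lock_pivot (a point): point on the vertical turning axis of the red lock handle, 95 mm above the table
- release (a joint): yellow release handle of the interlock box: angle in rad, 0 to 1.57 (its stop), growing as it turns clockwise seen from above; turns stiffly (about 3 N at the post) and stays where it is left. At 0 the handle points to the box's -y, at its stop to -x. It is blocked after about 0.1 rad until the lock handle is turned to its stop.
- release_post (a point): upright round post on the end of the yellow release handle, 18 mm diameter, 49 mm tall; point at half height about 95 mm above the table, 60 mm from its pivot
- release_pivot (a point): point on the vertical turning axis of the yellow release handle, 95 mm above the table
- caster_a: loose black caster lying flat, 120 mm long, 34 mm high; leave alone
- caster_b: another such caster; leave alone
- caster_c: another such caster; leave alone
- tape_roll: yellow roll, 100 mm diameter, 45 mm high; leave alone
- steel_bar: dark steel bar 140 by 25 by 25 mm lying flat; leave alone
Not all that is in view belongs to the job. What is shaped like the interlock but purple or turquoise is not meant.

How it is judged:
On the way, in this order (a step that is already met when the one before it is completed fails the run):
1. the carrier is lifted off the grey stand (horizontal distance between carrier_bar and store_seat above 0.1 m), for 0.1 s.
2. the carrier hangs on both prongs of the blue stand, released (x of carrier_bar in the frame of station_seat between -0.04 and 0.04 m and y of carrier_bar in the frame of station_seat between -0.03 and 0.03 m and z of carrier_bar in the frame of station_seat between -0.006 and 0.006 m and angle between carrier_bar's own z axis and vertical below 0.12 rad and contact force between the fingers and carrier below 0.2 N), for 0.3 s.
3. the red lock handle is turned to its stop (value of joint lock above 1.3 rad and x of carrier_bar in the frame of station_seat between -0.04 and 0.04 m and y of carrier_bar in the frame of station_seat between -0.03 and 0.03 m and z of carrier_bar in the frame of station_seat between -0.006 and 0.006 m and angle between carrier_bar's own z axis and vertical below 0.12 rad), for 0.1 s.
4. the yellow release handle is turned to its stop (all of step 3 and value of joint release above 1.4 rad), for 0.1 s.
At the end, for the whole second after the job is handed in: The carrier hangs level (within 0.12 rad) and at rest on both prongs of the blue stand, cross bar down on the prongs (within 6 mm in height, 40 mm along and 30 mm across the prongs of the resting point), let go; the red lock handle is turned past 1.3 rad and the yellow release handle past 1.4 rad (all of step 4 and contact force between the fingers and carrier below 0.2 N and linear speed of carrier below 0.03 m/s); the robot touches nothing.
It fails at once if the carrier is tipped more than 0.35 rad (angle between carrier_bar's own z axis and vertical above 0.35 rad).
It fails at once if the carrier is set down or dropped (tray below 20 mm over the table) (height (world z) of carrier below 0.02 m).
It fails at once if the carrier is bumped against or rested on the interlock box (over 2 N) (contact force between carrier and interlock above 2 N).
It fails at once if a thing lying on the bench is shifted by more than 30 mm (distance of any of caster_a, caster_b, caster_c, tape_roll, steel_bar from where it was at the start of the episode above 0.03 m).
It also fails if it takes over 70 s, if anything falls off the work surface, if the arm or the gripper's body presses on something with over 40 N, if the wrist force passes 120 N, or if a joint passes its speed limit or range.

ROBOT

A 7-joint arm with a two-finger parallel gripper is mounted at the origin on the work surface. World frame = base frame: x ahead of the robot, y to its left, z up, the work surface at z = 0. Lengths are in m, angles in rad, forces in N, time in s.
With the tool pointing down it reaches from about 0.4 to 0.925 m from the base axis. Payload 5.6 kg.
Tool frame: the origin (TCP) lies midway between the tips of the shut fingers; the grasp point (between the pads) lies 19 mm behind it; z points along the fingers, y is the direction in which the jaws open and shut (so a half turn about z gives the same grasp; the last joint's range is limited). The gripper opens to 85 mm and grips with 20 to 120 N. Pads are 22 mm wide; open, the fingers measure 114 mm over their backs; the gripper's body (76 mm by 85 mm) begins 54 mm behind the grasp point. The pads swing forward as they close: fully open they stand 13 mm farther back than shut.
Start: joints at [1.098, 0.468, -0.012, 1.603, 0.006, 1.071, -0.056], TCP at [0.271, -0.591, 0.231] pointing down, gripper open.
Joint ranges: [-2.53, 2.53], [-0.31, 2.02], [-1.57, 1.55], [0.28, 2.44], [-1.29, 4.43], [0.15, 1.84], [-2.92, 2.92]. Speed limits (rad/s): [2.57, 2.57, 3.14, 3.14, 3.14, 3.14, 3.14].

INTERFACE

Orientations are given as [roll, pitch, yaw] about the fixed x, y, z axes, in that order (R = Rz(yaw) Ry(pitch) Rx(roll)).
In Python, from cell import manip gives the robot as it stands.
- The arm moves only by the tool move_arm, never from a script. Its arguments are lists of equal length, an entry for each row: "translation": the shift along the tool's x, y, z in mm, a list of three; "roll": the turn about the tool's z in degrees. In form: {"translation": [[tx, ty, tz], ...], "roll": [roll, ...]}. A call has 1 to 20 rows; each row is the pose to reach, as a shift and turn from the pose commanded when the call began, along the tool's axes at that moment; what a row does not reach only later rows make up. A row lasts 1/12 s, in which the tool goes at most 41.7 mm and 7.16 degrees, less where a joint would pass 70% of its speed; a pose out of reach is approached as far as the arm can. A call with a gripper value outside its range is refused whole. "fingers" is the finger opening in mm, from 0 to 85.4, set as the call begins (left out, the last holds). The fingers move at their own pace and stop on an object; the grip force is fixed at half the most. Time passes only in rows, so rows that repeat a pose let the fingers close. It gives the time, the measured TCP pose, the force and the opening at its end, in the units of the state.
- manip.observe(): the state, without advancing time (a new reading comes with each control period).
- manip.camera(name): name is "scene" or "top" or "wrist"; returns (picture, depth): 420x560x3 uint8, red, green, blue; 420x560 float32, m along the optical axis (not along the pixel's ray), 0 where there is no reading.
- manip.get_calibration(name): a dict with "fx", "fy", "cx", "cy" (pixels), "extrinsics" (4x4, takes a point from world to camera coordinates). Camera axes: x right, y down, z forward; pixel columns grow to the right and rows downward; lengths in m; the calibration is good to about 2 mm. The wrist camera is an equidistant fisheye: a pixel r from the principal point sees the ray r / f radians off the axis. A picture is of the moment at which its call begins: read the wrist's pose just before it. get_calibration takes no time and is no camera call; for the wrist camera it gives the pose at the moment of the call.
- manip.hand_in(): hands the job in, once; it reports no verdict.
The state is a dict: "t": time; "joint_pos": joint angles; "qd": joint speeds; "joint_torque": joint torques, N m; "ee_pos": TCP position; "ee_rot": TCP orientation; "force": force on the tool from outside, world axes, zero at the start; "wrist_torque": the same for the moment, N m; "finger_gap": opening from 0.0 (shut) to 1.0 (fully open).
Only numpy, scipy, OpenCV 4.12 (cv2) and the standard library are available. Lean on these libraries where they do the work, as an engineer would, in place of code of your own. Each camera call takes 0.05 s, during which the arm holds its last target.

## Working session

There is one attempt and no reset: what is moved stays moved. The work goes in short steps, Python scripts to look and compute and a tool call to move; the robot and the scene stay as the last step left them, time stands still between calls to the robot, and variables do not carry over. Pictures are saved under pics/ and viewed, and the job is handed in when it is done.

Besides the shell and the picture viewer there is one more tool, called after "Emit:" by a JSON object that holds its "method" and its "body", one argument or row to a line. move_arm: Moves the arm, as the interface text tells. Its arguments: {"type":"object","properties":{"translation":{"type":"array","items":{"type":"array","items":{"type":"number"}}},"roll":{"type":"array","items":{"type":"number"}},"fingers":{"type":"number"}},"required":["translation","roll"]}

```bash
ls; mkdir -p pics; python3 - <<'E'
from cell import manip
import cv2,numpy as np
print({k:np.round(v,3) for k,v in manip.observe().items()})
for n in ("scene","top","wrist"):
    p,d=manip.camera(n); cv2.imwrite(f"pics/{n}0.png",p[...,::-1]); np.save(f"pics/{n}0.npy",d)
    c=manip.get_calibration(n); np.save(f"pics/{n}0c.npy",c,allow_pickle=True); print(n,c)
E
```

```text
pics
{'t': np.float64(0.0), 'joint_pos': array([ 1.098,  0.468, -0.012,  1.604,  0.006,  1.071, -0.056]), 'qd': array([-0.001, -0.001, -0.001,  0.003,  0.003,  0.001,  0.002]), 'joint_torque': array([ 0.0000e+00, -5.3238e+01,  2.2000e-02, -2.5130e+01,  1.2000e-02,
        8.0000e-03,  0.0000e+00]), 'ee_pos': array([ 0.271, -0.59 ,  0.23 ]), 'ee_rot': array([-3.14,  0.  ,  0.43]), 'force': array([ 0.831, -0.309,  0.194]), 'wrist_torque': array([ 0.033, -0.009,  0.049]), 'finger_gap': np.float64(1.001)}
scene {'fx': 494.4367585669065, 'fy': 494.4367585669065, 'cx': 277.95295981528955, 'cy': 215.2922567230175, 'extrinsics': array([[-0.49964051,  0.86622161,  0.0044146 ,  0.2604619 ],
       [ 0.70606987,  0.41020606, -0.5772316 , -0.22968355],
       [-0.50182138, -0.28529127, -0.81656855,  1.82509194],
       [ 0.        ,  0.        ,  0.        ,  1.        ]])}
top {'fx': 423.81442417747587, 'fy': 423.81442417747587, 'cx': 282.29129859412393, 'cy': 216.8346453783592, 'extrinsics': array([[ 0.00790169, -0.99989243,  0.01235663, -0.02732424],
       [-0.9968353 , -0.00885381, -0.079     ,  0.51234394],
       [ 0.07910091, -0.01169329, -0.99679803,  1.18678777],
       [ 0.        ,  0.        ,  0.        ,  1.        ]])}
wrist {'fx': 325.19226210127806, 'fy': 325.19226210127806, 'cx': 278.10142795352476, 'cy': 204.6819425563551, 'extrinsics': array([[ 4.16118275e-01, -9.09310412e-01, -3.94144599e-04,
        -6.50940433e-01],
       [-8.68627466e-01, -3.97629089e-01,  2.95596739e-01,
        -3.83147698e-02],
       [-2.68945916e-01, -1.22660840e-01, -9.55312730e-01,
         3.78542259e-01],
       [ 0.00000000e+00,  0.00000000e+00,  0.00000000e+00,
         1.00000000e+00]])}
```

View pics/scene0.png

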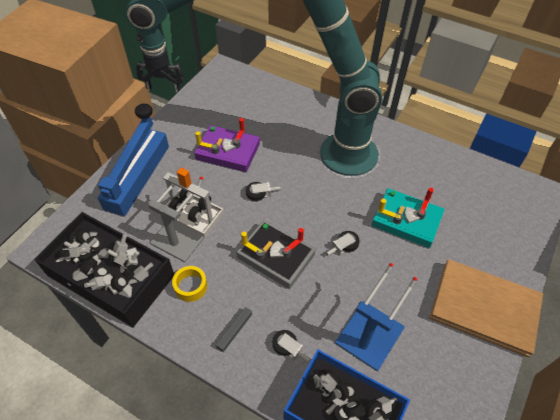

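View pics/top0.png

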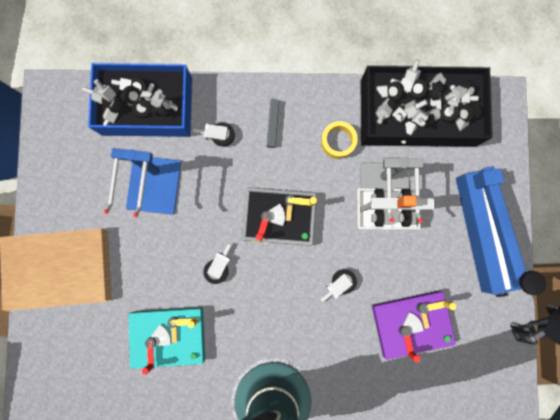

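View pics/wrist0.png

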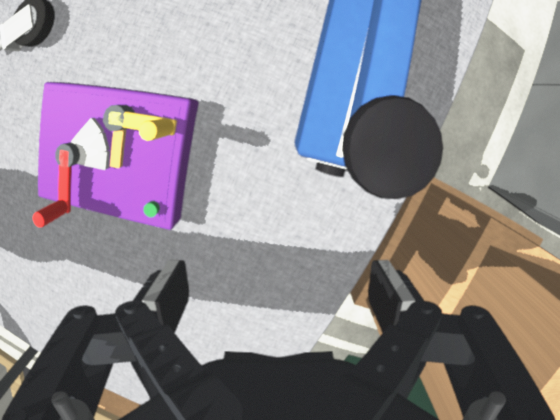

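Top view: orange grip at (407,202) on the grey stand, blue stand at (145,180), and three interlock-shaped boxes. They are a dark/grey one at (280,215), a purple one at (415,325) and a turquoise one at (167,337). The grey one is the one meant. I'll enlarge to confirm and measure.

```bash
cat > h.py <<'E'
import numpy as np,cv2
def load(n): return np.load(f"pics/{n}c.npy",allow_pickle=True).item()
def ray(c,u,v):
    x,y=(u-c['cx'])/c['fx'],(v-c['cy'])/c['fy']
    E=c['extrinsics'];R,t=E[:3,:3],E[:3,3]
    return -R.T@t, R.T@np.array([x,y,1.])
def wray(c,u,v):
    x,y=(u-c['cx'])/c['fx'],(v-c['cy'])/c['fy']; r=np.hypot(x,y); s=np.sin(r)/max(r,1e-9)
    E=c['extrinsics'];R,t=E[:3,:3],E[:3,3]
    return -R.T@t, R.T@np.array([x*s,y*s,np.cos(r)])
def atz(o,d,z): return o+d*(z-o[2])/d[2]
def proj(c,P):
    q=c['extrinsics'][:3,:3]@np.asarray(P,float)+c['extrinsics'][:3,3]
    return np.array([c['cx']+c['fx']*q[0]/q[2],c['cy']+c['fy']*q[1]/q[2]])
def crop(src,dst,u0,v0,u1,v1,k):
    im=cv2.imread(f"pics/{src}.png")[v0:v1,u0:u1]; im=cv2.resize(im,None,fx=k,fy=k,interpolation=cv2.INTER_CUBIC)
    for u in range((u0//10+1)*10,u1,10):
        cv2.line(im,((u-u0)*k,0),((u-u0)*k,6 if u%50 else 14),(0,255,255),1)
        if u%20==0: cv2.putText(im,str(u),((u-u0)*k-10,24),0,.4,(0,0,255),1)
    for v in range((v0//10+1)*10,v1,10):
        cv2.line(im,(0,(v-v0)*k),(6 if v%50 else 14,(v-v0)*k),(0,255,255),1)
        if v%20==0: cv2.putText(im,str(v),(10,(v-v0)*k+4),0,.4,(0,0,255),1)
    cv2.imwrite(f"pics/{dst}.png",im)
E
python3 - <<'E'
from h import *
crop("top0","tc_store",345,140,445,240,6)
crop("top0","tc_stat",95,135,235,225,5)
crop("top0","tc_lock",235,175,325,255,7)
E
```

```text
(no output)
```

View pics/tc_store.png

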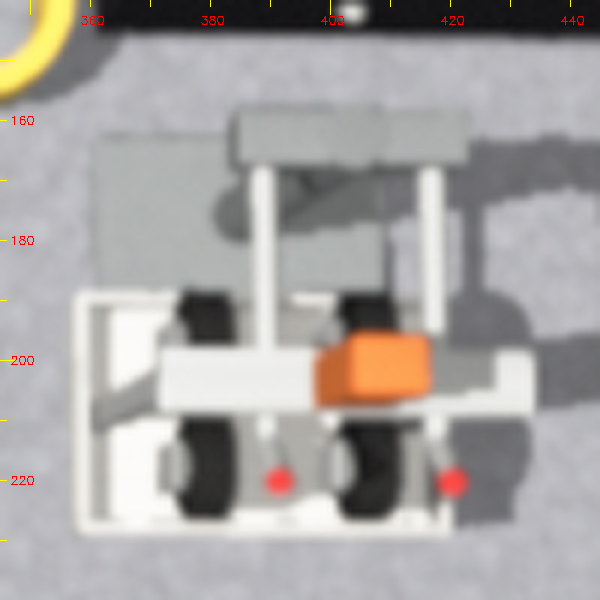

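View pics/tc_stat.png

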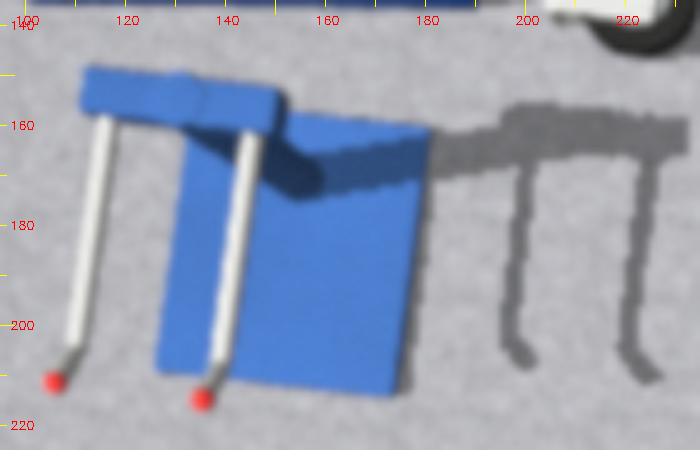

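View pics/tc_lock.png

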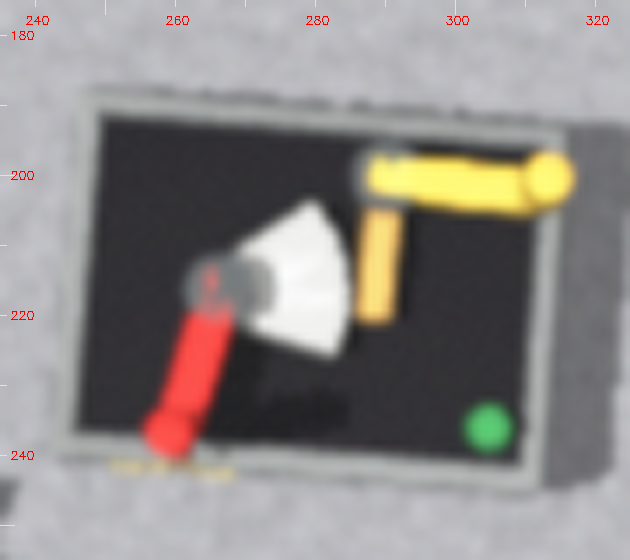

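```bash
python3 - <<'E'
from h import *
c=load("top0"); d=np.load("pics/top0.npy")
def P(u,v,z): return np.round(atz(*ray(c,u,v),z),4)
def D(u,v):
    o,r=ray(c,u,v); return np.round(o+r*d[int(round(v)),int(round(u))],4)
print("store: grip top", P(410,200.5,.26),D(410,200.5)); 
print(" bar L",P(371.5,203,.2),"R",P(434,203.8,.2), D(380,203))
print(" prongL", P(388.7,168,.19),P(389.5,198,.19)," prongR",P(416.5,168,.19),P(417.5,194,.19), D(389,180),D(417,180))
print(" balls",P(391.7,220,.208),P(420.3,220.5,.208),D(391.7,220))
print(" col top",D(403,163))
print("station: prongL",P(116.2,160,.21),P(110.2,204,.21),"prongR",P(149-4.5+.5,163,.21),P(139,207,.21),D(113,180),D(142,185))
print(" balls",P(106.2,211.3,.228),P(135.7,215,.228),D(106.2,211.3))
print(" top beam",P(111.5,157.5,.225),P(150,161,.225),D(130,154))
print(" base",[P(*q,.01) for q in((181,160.5),(174,214),(126.5,210))])
print("lock: base corners",[P(*q,.04) for q in((248,188),(316,193.5),(311,244.5),(244,239))])
print(" red top",P(259,236.5,.115),D(259,237),"pivot red",P(267.5,215.5,.07),D(264,214),D(271,216))
print(" yel top",P(313,200,.115),D(313,200),"pivot yel",P(289,200,.07),D(287,200))
E
```

```text
store: grip top [ 0.5338 -0.3133  0.26  ] [ 0.534  -0.3138  0.2584]
 bar L [ 0.534 -0.238  0.2  ] R [ 0.5335 -0.3909  0.2   ] [ 0.5345 -0.2592  0.198 ]
 prongL [ 0.6228 -0.2837  0.19  ] [ 0.548  -0.2848  0.19  ]  prongR [ 0.6235 -0.3529  0.19  ] [ 0.5586 -0.3542  0.19  ] [ 0.5923 -0.2834  0.1926] [ 0.5938 -0.3543  0.1878]
 balls [ 0.4924 -0.2847  0.208 ] [ 0.4918 -0.3539  0.208 ] [ 0.4922 -0.2842  0.2096]
 col top [ 0.6339 -0.3169  0.1985]
station: prongL [0.6316 0.3812 0.21  ] [0.5247 0.3914 0.21  ] prongR [0.6249 0.3117 0.21  ] [0.5181 0.3225 0.21  ] [0.5833 0.3882 0.2069] [0.571  0.3165 0.2118]
 balls [0.5054 0.3929 0.228 ] [0.4973 0.3236 0.228 ] [0.5053 0.392  0.2301]
 top beam [0.6343 0.3868 0.225 ] [0.6268 0.2953 0.225 ] [0.6453 0.3465 0.216 ]
 base [array([0.6744, 0.2714, 0.01  ]), array([0.5188, 0.2873, 0.01  ]), array([0.5291, 0.4232, 0.01  ])]
lock: base corners [array([0.5916, 0.0744, 0.04  ]), array([ 0.5778, -0.1172,  0.04  ]), array([ 0.4343, -0.1035,  0.04  ]), array([0.4481, 0.0835, 0.04  ])]
 red top [0.453  0.0385 0.115 ] [0.4516 0.0385 0.1168] pivot red [0.5119 0.018  0.07  ] [0.5164 0.0277 0.0651] [0.511  0.0085 0.066 ]
 yel top [ 0.5503 -0.1025  0.115 ] [ 0.5503 -0.1025  0.1146] pivot yel [ 0.5551 -0.0405  0.07  ] [ 0.5563 -0.0352  0.0593]
```

Grey box confirmed: grey rim and dark top, with the red handle at (259,237) and the yellow at (313,200). The purple and turquoise ones are decoys. Next I'll plan the approach to the grip with the jaws along world x, since that suits joint 7's range.

```bash
cat >> h.py <<'E'
from scipy.spatial.transform import Rotation as Ro
def rel(s,targets):
    """targets: list of (x,y,z,yaw_deg); print tool-relative mm and roll"""
    R=Ro.from_euler('xyz',s['ee_rot']).as_matrix(); y0=np.degrees(s['ee_rot'][2])
    for x,y,z,yaw in targets:
        print(np.round(1000*R.T@(np.array([x,y,z])-s['ee_pos']),1), round(-((yaw-y0+180)%360-180),1))
E
python3 - <<'E'
from h import *
from cell import manip
c=load("top0"); d=np.load("pics/top0.npy")
for u,v in ((532,282),(495,230),(488,178),(410,355),(446,307)):
    o,r=ray(c,u,v); print(u,v,np.round(o+r*d[v,u],3))
s=manip.observe(); print(np.round(s['ee_pos'],4),np.round(s['ee_rot'],4))
rel(s,[(.271,-.59,.36,90),(.534,-.314,.36,90),(.534,-.314,.30,90)])
E
```

```text
532 282 [ 0.347 -0.62   0.207]
495 230 [ 0.477 -0.601  0.079]
488 178 [ 0.61  -0.559  0.133]
410 355 [ 0.145 -0.362  0.084]
446 307 [ 0.265 -0.476  0.045]
[ 0.2706 -0.5905  0.2305] [-3.1402e+00  1.0000e-04  4.2970e-01]
[   0.6   -0.5 -129.5] -65.4
[ 354.6 -141.8 -129.3] -65.4
[ 354.6 -141.7  -69.3] -65.4
```

Emit:
{"method": "move_arm", "body": {
  "translation": [
    [0,0,-40],
    [0,0,-80],
    [0,0,-130],
    [30,-12,-130],
    [65,-26,-130],
    [100,-40,-130],
    [135,-54,-130],
    [170,-68,-130],
    [205,-82,-130],
    [240,-96,-130],
    [275,-110,-130],
    [310,-124,-130],
    [355,-142,-130],
    [355,-142,-130],
    [355,-142,-130]
  ],
  "roll": [0,0,0,-7,-14,-21,-28,-35,-42,-49,-56,-62,-65.4,-65.4,-65.4],
  "fingers": 85
}}

```text
t: 1.4
ee_pos: [0.5368, -0.3097, 0.3609]
ee_rot: [3.141, -0.002, 1.578]
force: [0.5, 0.1, -0.8]
finger_gap: 0.996
```

```bash
python3 - <<'E'
from cell import manip
from h import *
s=manip.observe(); print(np.round(s['ee_pos'],4),np.round(s['ee_rot'],4),np.round(s['joint_pos'],3))
c=manip.get_calibration("wrist"); p,d=manip.camera("wrist"); cv2.imwrite("pics/wrist1.png",p[...,::-1]); np.save("pics/wrist1.npy",d); np.save("pics/wrist1c.npy",c,allow_pickle=True)
E
```

```text
[ 0.5368 -0.3097  0.3609] [ 3.1411e+00 -2.1000e-03  1.5781e+00] [ 0.738  0.349 -0.357  1.502  0.122  1.313  0.377]
```

View pics/wrist1.png

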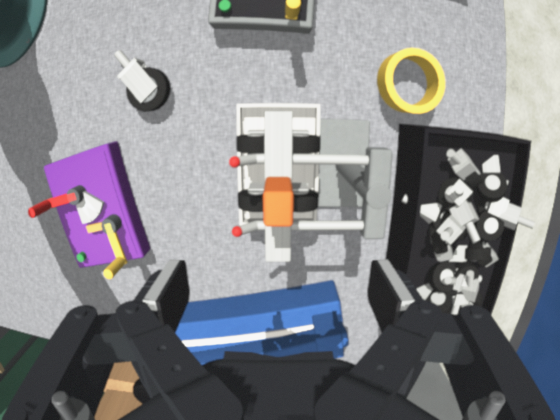

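The wrist view shows the orange grip at (278,202) and the bar vertical in the picture. I'll refine its position from this closer view.

```bash
python3 - <<'E'
from h import *
crop("wrist1","wc1",225,90,385,270,4)
E
```

```text
(no output)
```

View pics/wc1.png

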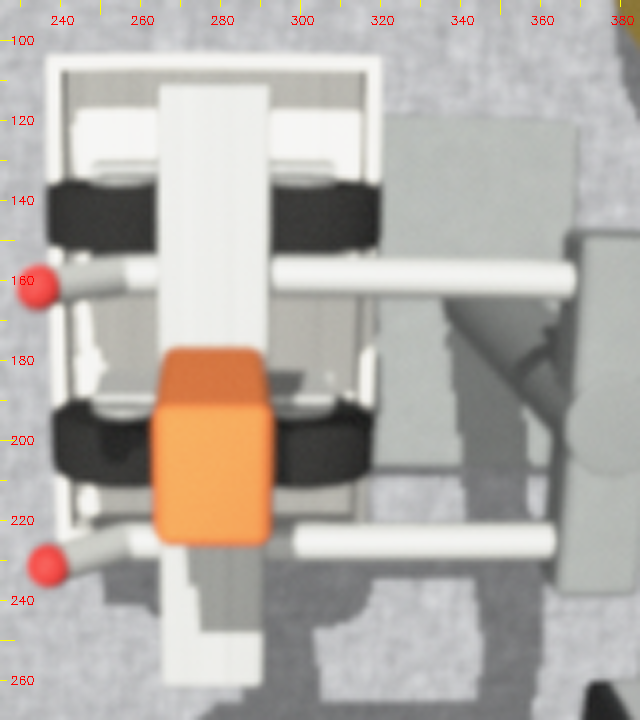

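```bash
python3 - <<'E'
from h import *
c=load("wrist1"); 
def P(u,v,z): return np.round(atz(*wray(c,u,v),z),4)
print("grip top corners",[P(*q,.26) for q in((262.5,191.5),(293,191.5),(292.5,226),(263.5,226))],"center",P(278,208.7,.26))
print("bar ends",P(278.5,111,.2),P(278,261,.2))
print("prongs",P(275,158.5,.19),P(368,159.3,.19),P(300,225.5,.19),P(362,225,.19))
print("balls",P(234.7,161.3,.208),P(237,231.3,.208))
from cell import manip
s=manip.observe(); rel(s,[(.5335,-.3135,.30,90),(.5335,-.3135,.213,90)])
E
```

```text
grip top corners [array([ 0.5248, -0.3003,  0.26  ]), array([ 0.5484, -0.3002,  0.26  ]), array([ 0.5486, -0.3287,  0.26  ]), array([ 0.5254, -0.3288,  0.26  ])] center [ 0.5369 -0.3142  0.26  ]
bar ends [ 0.5369 -0.2393  0.2   ] [ 0.5375 -0.3908  0.2   ]
prongs [ 0.5339 -0.2856  0.19  ] [ 0.6265 -0.2846  0.19  ] [ 0.5599 -0.3548  0.19  ] [ 0.6257 -0.3543  0.19  ]
balls [ 0.4968 -0.2853  0.208 ] [ 0.497  -0.3546  0.208 ]
[-0.9 -1.5 60.8] 0.2
[ -0.9  -1.4 147.8] 0.2
```

```bash
python3 - <<'E'
from h import *
from cell import manip
s=manip.observe(); print(np.round(s['ee_pos'],4),np.round(s['ee_rot'],4));rel(s,[(.5355,-.3145,.30,90),(.5355,-.3145,.213,90)])
E
```

```text
[ 0.535  -0.3126  0.3608] [-3.1409e+00 -5.0000e-04  1.5738e+00]
[-1.9  0.5 60.8] 0.2
[ -2.    0.6 147.8] 0.2
```

Emit:
{"method": "move_arm", "body": {
  "translation": [
    [-1,0,25],
    [-2,0.5,50],
    [-2,0.5,75],
    [-2,0.5,100],
    [-2,0.5,125],
    [-2,0.5,140],
    [-2,0.5,148],
    [-2,0.5,148],
    [-2,0.5,148],
    [-2,0.5,148]
  ],
  "roll": [0.1,0.2,0.2,0.2,0.2,0.2,0.2,0.2,0.2,0.2],
  "fingers": 85
}}

```text
t: 2.28
ee_pos: [0.5353, -0.3169, 0.2147]
ee_rot: [3.14, 0.001, 1.567]
force: [-0.8, -0.0, -0.1]
finger_gap: 0.996
```

Emit:
{"method": "move_arm", "body": {
  "translation": [
    [0,0,0],
    [0,0,0],
    [0,0,0],
    [0,0,0],
    [0,0,0],
    [0,0,0],
    [0,0,0],
    [0,0,0],
    [0,0,0],
    [0,0,0]
  ],
  "roll": [0,0,0,0,0,0,0,0,0,0],
  "fingers": 0
}}

```text
t: 3.12
ee_pos: [0.5357, -0.316, 0.2138]
ee_rot: [3.14, 0.001, 1.568]
force: [3.2, 0.3, 3.3]
finger_gap: 0.276
```

```bash
python3 - <<'E'
from h import *
from cell import manip
s=manip.observe(); print(np.round(s['ee_pos'],4),np.round(s['ee_rot'],4),s['finger_gap'],s['force'])
p,d=manip.camera("scene"); cv2.imwrite("pics/scene2.png",p[...,::-1]); crop("scene2","sc2",120,130,260,270,4)
E
```

```text
[ 0.5357 -0.316   0.2138] [3.1398e+00 6.0000e-04 1.5679e+00] 0.27576912086009264 [3.23770169 0.25954028 3.25430022]
```

View pics/sc2.png

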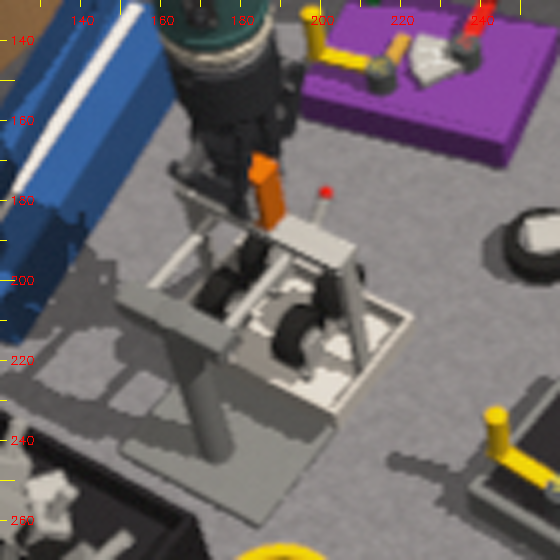

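Gripped (opening 24 mm). Lift 34 mm, within the 18–50 mm window.

Emit:
{"method": "move_arm", "body": {
  "translation": [
    [0,0,-4],
    [0,0,-10],
    [0,0,-16],
    [0,0,-22],
    [0,0,-28],
    [0,0,-33],
    [0,0,-34],
    [0,0,-34],
    [0,0,-34]
  ],
  "roll": [0,0,0,0,0,0,0,0,0]
}}

```text
t: 3.92
ee_pos: [0.5347, -0.3159, 0.2472]
ee_rot: [-3.141, -0.0, 1.568]
force: [0.6, 0.2, -7.1]
finger_gap: 0.275
```

```bash
python3 - <<'E'
from h import *
from cell import manip
s=manip.observe(); print(np.round(s['ee_pos'],4),np.round(s['ee_rot'],4),s['finger_gap'],s['force'],s['wrist_torque'])
p,d=manip.camera("scene"); cv2.imwrite("pics/scene3.png",p[...,::-1]); crop("scene3","sc3",120,130,260,270,4)
E
```

```text
[ 0.5347 -0.3159  0.2472] [-3.1412e+00 -1.0000e-04  1.5677e+00] 0.2745062383455093 [ 0.61436294  0.18695668 -7.09076146] [ 0.07004435  0.07516378 -0.03744384]
```

View pics/sc3.png

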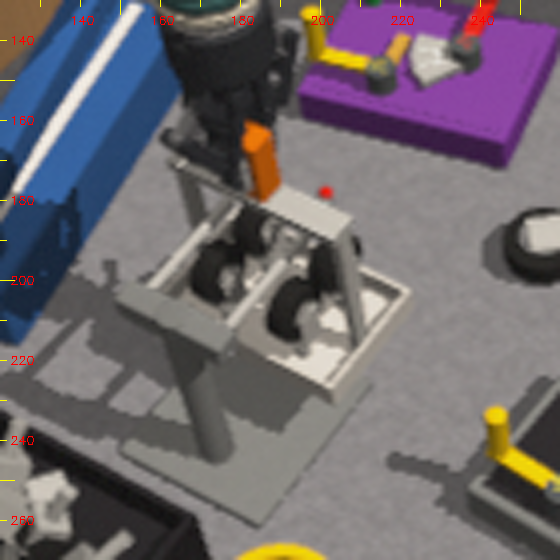

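Emit:
{"method": "move_arm", "body": {
  "translation": [
    [0,-4,0],
    [0,-12,0],
    [0,-24,0],
    [0,-38,0],
    [0,-52,0],
    [0,-66,0],
    [0,-80,0],
    [0,-94,0],
    [0,-106,0],
    [0,-115,0],
    [0,-121,0],
    [0,-125,0],
    [0,-125,0],
    [0,-125,0],
    [0,-125,0]
  ],
  "roll": [0,0,0,0,0,0,0,0,0,0,0,0,0,0,0]
}}

```text
t: 5.22
ee_pos: [0.4107, -0.3154, 0.2474]
ee_rot: [3.141, 0.0, 1.568]
force: [-0.3, 0.6, -7.7]
finger_gap: 0.274
```

```bash
python3 - <<'E'
from h import *
from cell import manip
s=manip.observe(); print(np.round(s['ee_pos'],4),np.round(s['ee_rot'],4),np.round(s['joint_pos'],2),s['force'],s['wrist_torque'])
p,d=manip.camera("scene"); cv2.imwrite("pics/scene4.png",p[...,::-1]); crop("scene4","sc4",120,100,300,270,4)
E
```

```text
[ 0.4107 -0.3154  0.2474] [3.1407e+00 1.0000e-04 1.5684e+00] [ 0.88  0.25 -0.34  1.89  0.1   1.01  0.5 ] [-0.30376136  0.57284067 -7.72807167] [-0.01483754 -0.00417877  0.00630188]
```

View pics/sc4.png

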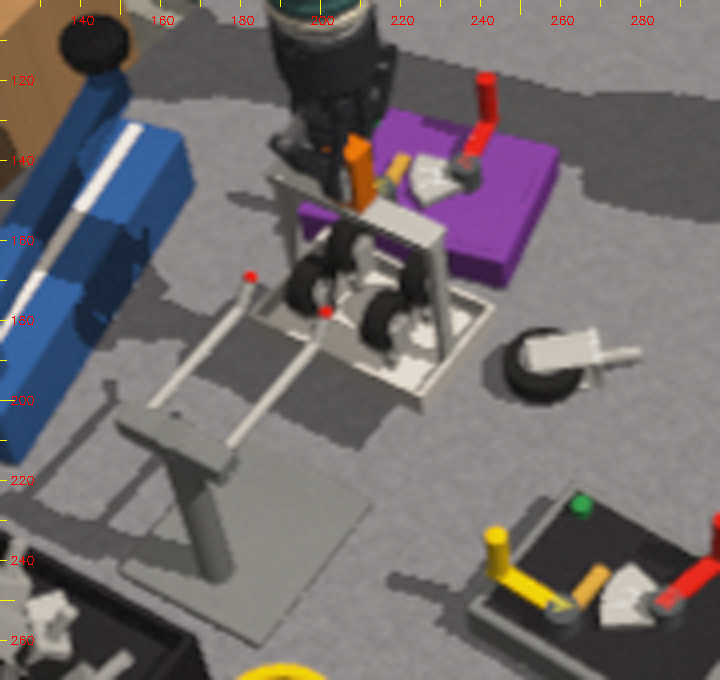

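Emit:
{"method": "move_arm", "body": {
  "translation": [
    [0,0,-6],
    [0,0,-18],
    [0,0,-32],
    [0,0,-46],
    [0,0,-60],
    [0,0,-72],
    [0,0,-80],
    [6,1,-80],
    [18,3,-80],
    [34,5,-80],
    [54,8,-80],
    [78,11,-80],
    [104,14,-80],
    [132,18,-80],
    [160,22,-80],
    [188,26,-80],
    [212,30,-80],
    [230,33,-80],
    [240,35,-80],
    [244,36,-80]
  ],
  "roll": [0,0,0,0,0,0,0,0,0,0,0,0,0,0,0,0,0,0,0,0]
}}

```text
t: 6.93
ee_pos: [0.4462, -0.0689, 0.3267]
ee_rot: [-3.14, -0.001, 1.572]
force: [-0.5, -1.0, -8.1]
finger_gap: 0.272
```

```bash
python3 - <<'E'
from h import *
from cell import manip
s=manip.observe(); print(np.round(s['ee_pos'],4),np.round(s['ee_rot'],4),np.round(s['joint_pos'],2),s['force'],s['wrist_torque'])
p,d=manip.camera("scene"); cv2.imwrite("pics/scene5.png",p[...,::-1]); crop("scene5","sc5",160,70,360,240,4)
E
```

```text
[ 0.4462 -0.0689  0.3267] [-3.1404e+00 -8.0000e-04  1.5716e+00] [ 0.62  0.07 -0.56  1.91  0.04  1.17  0.05] [-0.48828495 -1.04533931 -8.14947642] [-0.36492958 -0.01273601  0.02416972]
```

View pics/sc5.png

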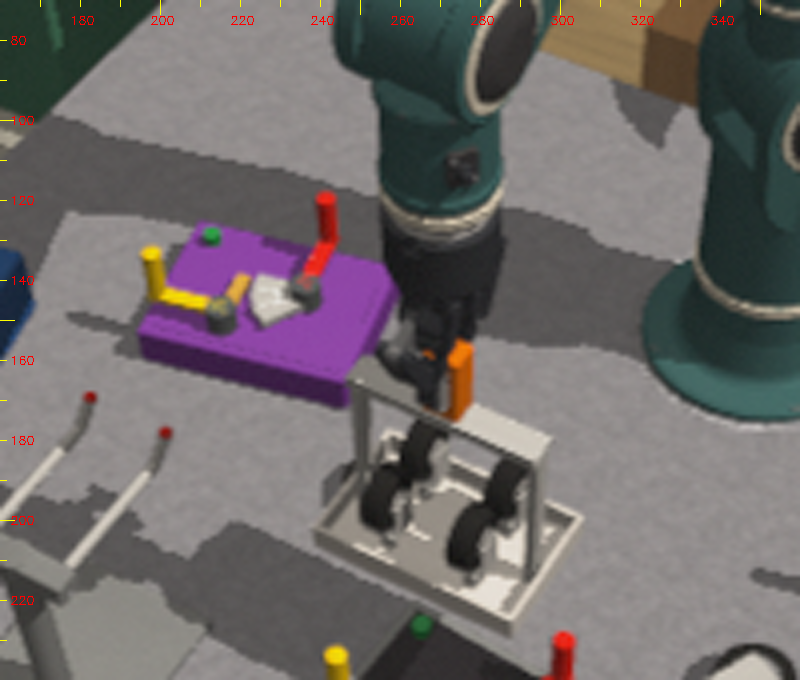

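Emit:
{"method": "move_arm", "body": {
  "translation": [
    [5,0,0],
    [15,0,0],
    [30,0,0],
    [50,0,0],
    [74,0,0],
    [100,0,0],
    [128,-2,0],
    [156,-4,0],
    [184,-6,0],
    [212,-8,0],
    [240,-10,0],
    [268,-12,0],
    [296,-14,0],
    [324,-17,0],
    [352,-20,0],
    [378,-23,0],
    [402,-25,0],
    [420,-26,0],
    [430,-27,0],
    [434,-27,0]
  ],
  "roll": [0,0,0,0,0.5,1,1.5,2,2.5,3,3.5,4,4.5,5,5.4,5.8,5.8,5.8,5.8,5.8]
}}

```text
t: 8.65
ee_pos: [0.4204, 0.3637, 0.3269]
ee_rot: [-3.14, -0.0, 1.468]
force: [-1.0, -0.8, -7.5]
finger_gap: 0.276
```

```bash
python3 - <<'E'
from h import *
from cell import manip
s=manip.observe(); print(np.round(s['ee_pos'],4),np.round(s['ee_rot'],4),np.round(s['joint_pos'],2),s['force'],s['wrist_torque'])
for n in("scene","wrist","top"):
    c=manip.get_calibration(n);p,d=manip.camera(n); cv2.imwrite(f"pics/{n}6.png",p[...,::-1]); np.save(f"pics/{n}6c.npy",c,allow_pickle=True);np.save(f"pics/{n}6.npy",d)
E
```

```text
[0.4204 0.3637 0.3269] [-3.1402e+00 -5.0000e-04  1.4676e+00] [-0.1   0.34 -0.84  1.68  0.27  1.24 -1.11] [-0.97757404 -0.7606068  -7.47072062] [-0.35694022  0.00933808  0.03801944]
```

View pics/scene6.png

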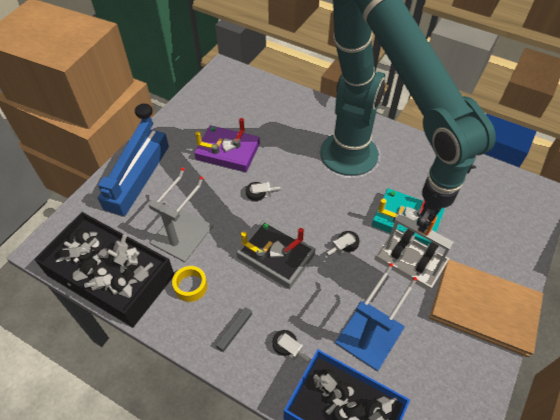

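View pics/wrist6.png

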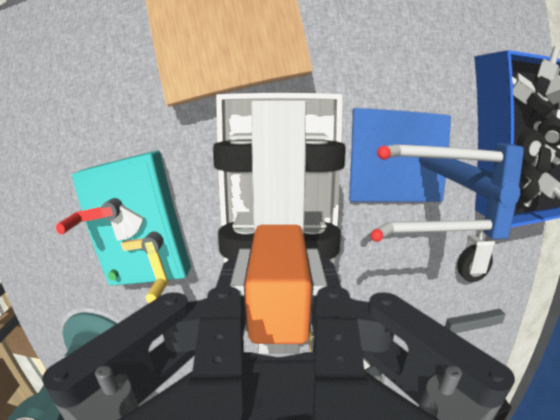

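```bash
python3 - <<'E'
from h import *
crop("wrist6","wc6",340,90,540,250,4)
E
```

```text
(no output)
```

View pics/wc6.png

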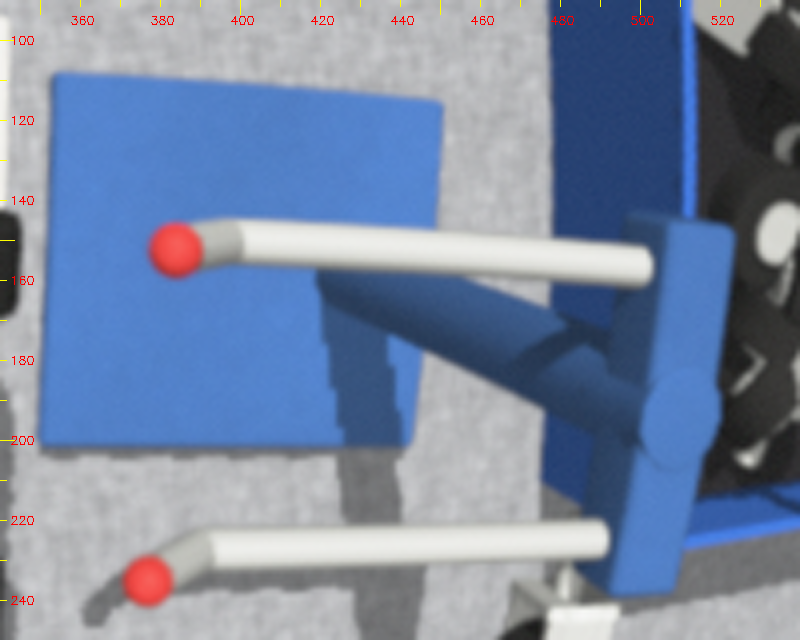

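```bash
python3 - <<'E'
from h import *
c=load("wrist6"); 
def P(u,v,z): return atz(*wray(c,u,v),z)
b=[P(383.8,152.5,.228),P(377,235.2,.228)]
print("balls",np.round(b,4), "yaw",np.degrees(np.arctan2(-(b[0]-b[1])[0],(b[0]-b[1])[1])))
pl=[P(400,150.5,.207),P(502,157,.207)]; pr=[P(395,227,.207),P(490,224.5,.207)]
for q in(pl,pr): print(np.round(q,4),np.degrees(np.arctan2((q[1]-q[0])[1],(q[1]-q[0])[0])))
print("column",np.round(P(510,194,.225),4))
# carried bar: upper face z = TCP .3269 - .0138+... 
zb=.3269-.0138; print("bar far end L/R corners",np.round([P(253,100,zb),P(305,100,zb),P(254,180,zb),P(304,180,zb)],4))
from cell import manip
s=manip.observe(); print(np.round(s['ee_pos'],4),np.round(s['ee_rot'],4))
E
```

```text
balls [[0.5064 0.396  0.228 ]
 [0.4996 0.3277 0.228 ]] yaw -5.679896024604321
[[0.528  0.3932 0.207 ]
 [0.64   0.3815 0.207 ]] -5.942548612954579
[[0.5231 0.3241 0.207 ]
 [0.6312 0.3129 0.207 ]] -5.9031456127280375
column [0.6391 0.3494 0.225 ]
bar far end L/R corners [[0.4172 0.4415 0.3131]
 [0.4417 0.439  0.3131]
 [0.4132 0.4027 0.3131]
 [0.4376 0.4001 0.3131]]
[0.4215 0.3612 0.3269] [-3.1414e+00  1.6000e-03  1.4651e+00]
```

```bash
python3 - <<'E'
from h import *
from cell import manip
s=manip.observe(); rel(s,[(.421,.3671,.3269,84.1),(.421,.3671,.2678,84.1),(.543,.3545,.2678,84.1)])
E
```

```text
[ 5.8 -1.1 -0. ] -0.2
[ 5.9 -1.1 59.1] -0.2
[  6.3 121.6  59. ] -0.2
```

Emit:
{"method": "move_arm", "body": {
  "translation": [
    [2,0,4],
    [4,0,14],
    [6,-1,26],
    [6,-1,38],
    [6,-1,49],
    [6,-1,56],
    [6,-1,59],
    [6,-1,59],
    [6,-1,59],
    [6,-1,59]
  ],
  "roll": [0,0,-0.2,-0.2,-0.2,-0.2,-0.2,-0.2,-0.2,-0.2]
}}

```text
t: 9.63
ee_pos: [0.4209, 0.369, 0.2689]
ee_rot: [3.141, -0.001, 1.47]
force: [0.5, 0.6, -7.3]
finger_gap: 0.272
```

```bash
python3 - <<'E'
from h import *
from cell import manip
s=manip.observe(); print(np.round(s['ee_pos'],4),np.round(s['ee_rot'],4),np.round(s['joint_pos'],2),s['force'],s['wrist_torque'])
rel(s,[(.543,.3545,.2678,84.1)])
for n in("scene",):
    c=manip.get_calibration(n);p,d=manip.camera(n); cv2.imwrite(f"pics/{n}7.png",p[...,::-1]); crop("scene7","sc7",320,180,480,330,4)
E
```

```text
[0.4209 0.369  0.2689] [ 3.1407e+00 -1.0000e-03  1.4700e+00] [-0.14  0.4  -0.82  1.75  0.32  1.13 -1.16] [ 0.50704413  0.59926654 -7.32106192] [ 0.02019755  0.03750864 -0.03052825]
[ -2.1 122.9   1.2] 0.1
```

View pics/sc7.png

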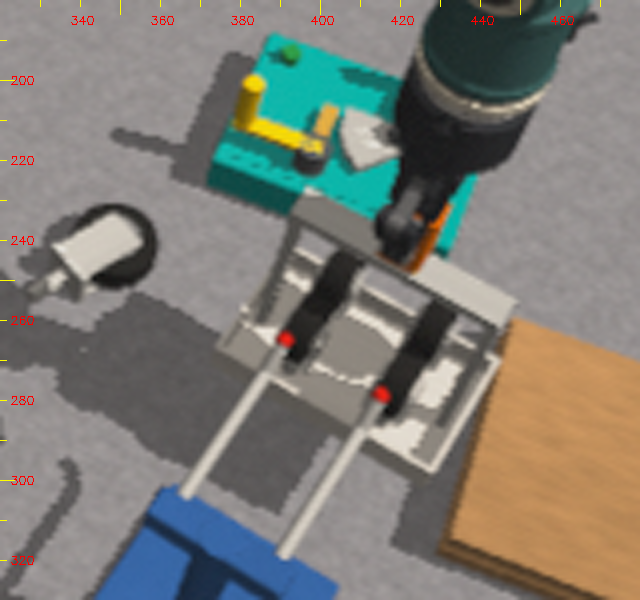

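Emit:
{"method": "move_arm", "body": {
  "translation": [
    [0,4,0],
    [0,12,0],
    [-1,24,1],
    [-1,38,1],
    [-1,52,1],
    [-1,66,1],
    [-2,80,1],
    [-2,94,1],
    [-2,106,1],
    [-2,115,1],
    [-2,120,1],
    [-2,123,1],
    [-2,123,1],
    [-2,123,1],
    [-2,123,1],
    [-2,123,1]
  ],
  "roll": [0,0,0,0,0,0,0,0,0,0,0,0,0,0,0,0]
}}

```text
t: 11.02
ee_pos: [0.5421, 0.3545, 0.2674]
ee_rot: [-3.142, 0.0, 1.471]
force: [-1.1, 1.5, -7.2]
finger_gap: 0.274
```

```bash
python3 - <<'E'
from h import *
from cell import manip
s=manip.observe(); print(np.round(s['ee_pos'],4),np.round(s['ee_rot'],4),np.round(s['joint_pos'],2),s['force'],s['wrist_torque'])
rel(s,[(.543,.3545,.2338,84.1)])
for n in("scene","wrist"):
    c=manip.get_calibration(n);p,d=manip.camera(n); cv2.imwrite(f"pics/{n}8.png",p[...,::-1]); 
crop("scene8","sc8",300,200,460,350,4); crop("wrist8","wc8",200,80,420,280,3)
E
```

```text
[0.5421 0.3545 0.2674] [-3.1415e+00  1.0000e-04  1.4709e+00] [-0.12  0.55 -0.75  1.53  0.39  1.21 -1.03] [-1.05171739  1.53337615 -7.23747567] [ 0.00121998  0.03624531 -0.03151416]
[ 0.1  0.9 33.6] 0.2
```

View pics/sc8.png

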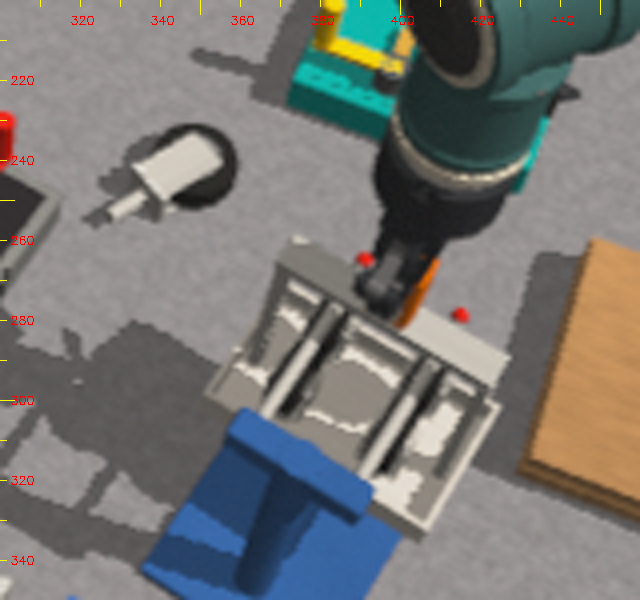

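View pics/wc8.png

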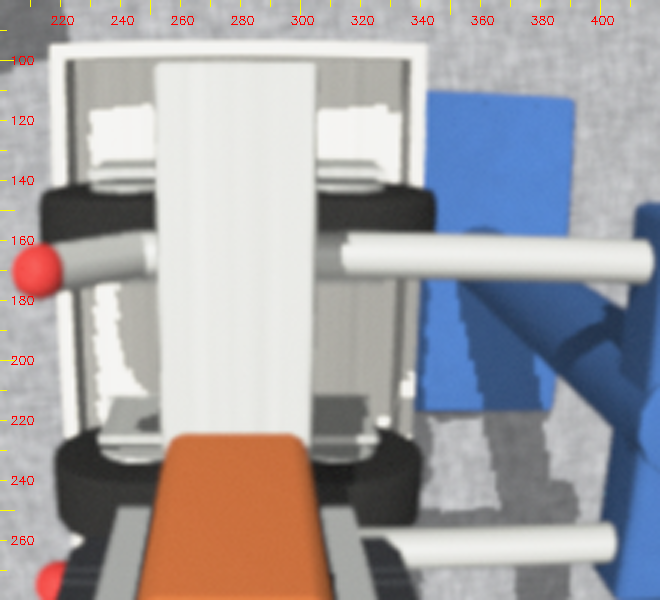

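The bar is over the prongs, between the lips and the column. Lowering gently.

Emit:
{"method": "move_arm", "body": {
  "translation": [
    [0,1,5],
    [0,1,11],
    [0,1,17],
    [0,1,22],
    [0,1,26],
    [0,1,29],
    [0,1,31],
    [0,1,32],
    [0,1,33],
    [0,1,34],
    [0,1,34],
    [0,1,34]
  ],
  "roll": [0,0,0,0,0,0,0,0,0,0,0,0]
}}

```text
t: 12.12
ee_pos: [0.5439, 0.3542, 0.234]
ee_rot: [3.141, -0.0, 1.47]
force: [-1.3, -1.3, -3.1]
finger_gap: 0.272
```

```bash
python3 - <<'E'
from h import *
from cell import manip
s=manip.observe(); print(np.round(s['ee_pos'],4),np.round(s['ee_rot'],4),s['force'],s['wrist_torque'])
E
```

```text
[0.5439 0.3542 0.234 ] [ 3.1409e+00 -4.0000e-04  1.4699e+00] [-1.27671013 -1.27956742 -3.14316921] [-0.18952834  0.28993278 -0.0133797 ]
```

Emit:
{"method": "move_arm", "body": {
  "translation": [
    [0,0,0.8],
    [0,0,1.5],
    [0,0,1.5],
    [0,0,1.5],
    [0,0,1.5]
  ],
  "roll": [0,0,0,0,0]
}}

```text
t: 12.53
ee_pos: [0.5439, 0.3542, 0.2338]
ee_rot: [3.14, -0.0, 1.47]
force: [-3.6, -3.6, 6.9]
finger_gap: 0.275
```

```bash
python3 - <<'E'
from h import *
from cell import manip
s=manip.observe(); print(np.round(s['ee_pos'],4),np.round(s['ee_rot'],4),s['force'],s['wrist_torque'])
for n in("scene","wrist"):
    c=manip.get_calibration(n);p,d=manip.camera(n); cv2.imwrite(f"pics/{n}9.png",p[...,::-1]); 
crop("scene9","sc9",300,200,460,350,4)
E
```

```text
[0.5439 0.3542 0.2338] [ 3.1400e+00 -3.0000e-04  1.4698e+00] [-3.58389041 -3.58156881  6.94364081] [-0.7798761   0.90384037  0.01150575]
```

View pics/sc9.png

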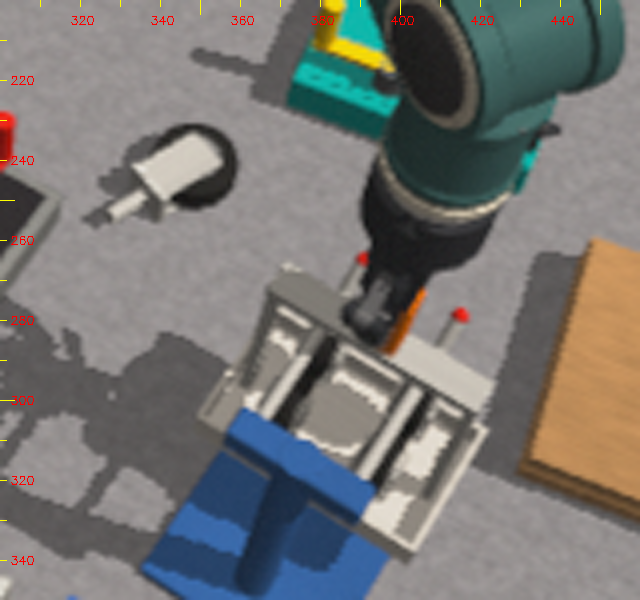

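Seated on the prongs. I'll relieve the press slightly and open.

Emit:
{"method": "move_arm", "body": {
  "translation": [
    [0,0,-0.7],
    [0,0,-0.7]
  ],
  "roll": [0,0]
}}

```text
t: 12.8
ee_pos: [0.5439, 0.3542, 0.2338]
ee_rot: [3.14, -0.0, 1.47]
force: [-2.8, -3.3, 5.5]
finger_gap: 0.274
```

Emit:
{"method": "move_arm", "body": {
  "translation": [
    [0,0,0],
    [0,0,0],
    [0,0,0],
    [0,0,0],
    [0,0,0],
    [0,0,0],
    [0,0,0],
    [0,0,0]
  ],
  "roll": [0,0,0,0,0,0,0,0],
  "fingers": 70
}}

```text
t: 13.47
ee_pos: [0.5438, 0.354, 0.2324]
ee_rot: [-3.142, -0.0, 1.47]
force: [-0.9, 0.3, 0.1]
finger_gap: 0.817
```

Emit:
{"method": "move_arm", "body": {
  "translation": [
    [0,0,-10],
    [0,0,-30],
    [0,0,-60],
    [0,0,-95],
    [0,0,-120],
    [0,0,-120],
    [0,0,-120],
    [0,0,-120]
  ],
  "roll": [0,0,0,0,0,0,0,0]
}}

```text
t: 14.13
ee_pos: [0.5436, 0.3538, 0.3523]
ee_rot: [-3.141, 0.001, 1.47]
force: [-0.4, 0.1, 0.8]
finger_gap: 0.818
```

```bash
python3 - <<'E'
from h import *
from cell import manip
s=manip.observe(); print(np.round(s['ee_pos'],4),np.round(s['ee_rot'],4),s['force'],s['wrist_torque'],np.round(s['joint_pos'],2))
for n in("scene","wrist","top"):
    c=manip.get_calibration(n);p,d=manip.camera(n); cv2.imwrite(f"pics/{n}10.png",p[...,::-1]); np.save(f"pics/{n}10c.npy",c,allow_pickle=True);np.save(f"pics/{n}10.npy",d)
crop("scene10","sc10",220,180,460,350,3)
E
```

```text
[0.5436 0.3538 0.3523] [-3.1415e+00  6.0000e-04  1.4699e+00] [-0.43138269  0.08890342  0.79918607] [-0.02698679 -0.05004676 -0.06295269] [-0.11  0.5  -0.77  1.42  0.35  1.36 -0.99]
```

View pics/sc10.png

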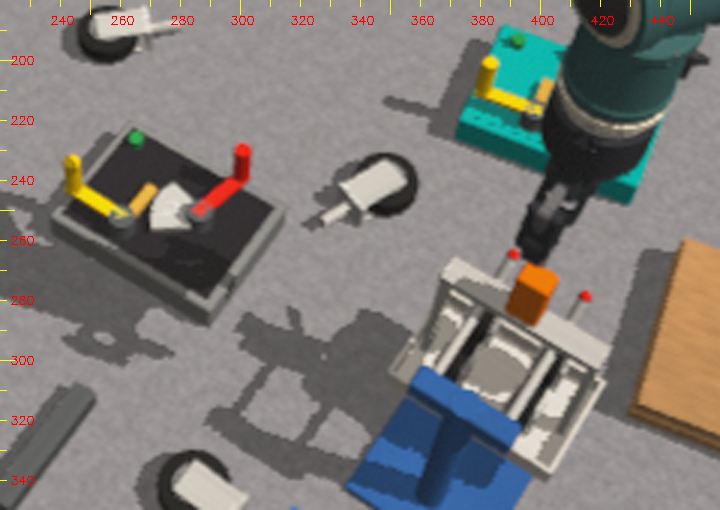

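View pics/wrist10.png

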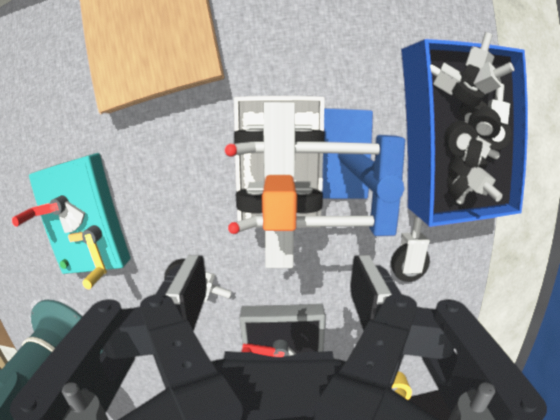

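Released. The carrier hangs level with both prongs under the bar. Next I'll go above the grey interlock and look.

```bash
python3 - <<'E'
from h import *
from cell import manip
s=manip.observe(); rel(s,[(.50,-.03,.3523,90),(.50,-.03,.32,90)])
E
```

```text
[-385.9   -4.6   -0.6] -5.8
[-385.9   -4.6   31.7] -5.8
```

Emit:
{"method": "move_arm", "body": {
  "translation": [
    [-20,0,0],
    [-50,-1,0],
    [-85,-1,0],
    [-120,-2,0],
    [-155,-2,0],
    [-190,-3,0],
    [-225,-3,0],
    [-260,-4,0],
    [-295,-4,8],
    [-330,-5,16],
    [-360,-5,24],
    [-386,-5,32],
    [-386,-5,32],
    [-386,-5,32],
    [-386,-5,32]
  ],
  "roll": [0,0,-1,-2,-3,-4,-5,-5.8,-5.8,-5.8,-5.8,-5.8,-5.8,-5.8,-5.8],
  "fingers": 85
}}

```text
t: 15.53
ee_pos: [0.4998, -0.0287, 0.3202]
ee_rot: [-3.141, -0.001, 1.572]
force: [0.1, 0.1, 0.2]
finger_gap: 0.995
```

```bash
python3 - <<'E'
from h import *
from cell import manip
s=manip.observe(); print(np.round(s['ee_pos'],4),np.round(s['ee_rot'],4),np.round(s['joint_pos'],2))
for n in("wrist",):
    c=manip.get_calibration(n);p,d=manip.camera(n); cv2.imwrite(f"pics/{n}11.png",p[...,::-1]); np.save(f"pics/{n}11c.npy",c,allow_pickle=True);np.save(f"pics/{n}11.npy",d)
crop("wrist11","wc11",180,80,380,290,3)
E
```

```text
[ 0.4998 -0.0287  0.3202] [-3.1410e+00 -8.0000e-04  1.5717e+00] [ 0.64  0.2  -0.73  1.82  0.15  1.18 -0.14]
```

View pics/wc11.png

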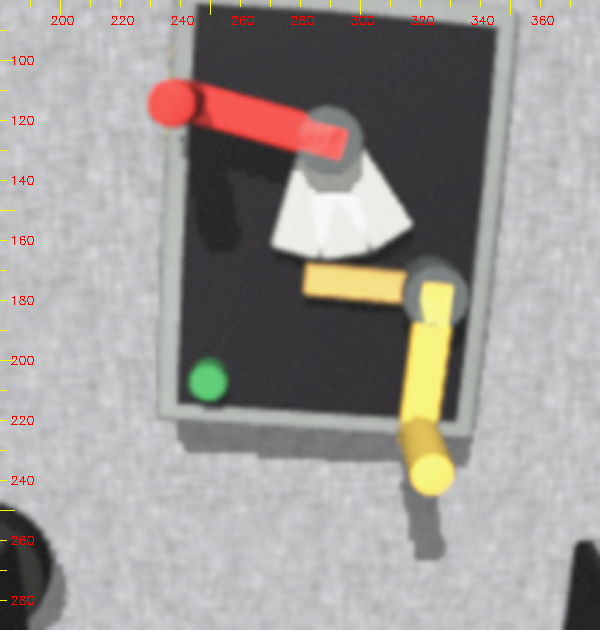

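```bash
python3 - <<'E'
from h import *
c=load("wrist11"); d=np.load("pics/wrist11.npy")
def P(u,v,z): return np.round(atz(*wray(c,u,v),z),4)
def D(u,v):
    o,r=wray(c,u,v); x,y=(u-c['cx'])/c['fx'],(v-c['cy'])/c['fy']; return np.round(o+r*d[int(round(v)),int(round(u))]/np.cos(np.hypot(x,y)),4)
print("red top",D(236.5,114.5),P(236.5,114.5,.115)," pivot cap",D(292,117),D(285,128),P(289,126,.066))
print("yel top",D(323.5,237.5),P(323.5,237.5,.115)," pivot",D(330,172),D(324,178),P(324.5,178.5,.066))
print("box corners",[P(*q,.04) for q in((160,419),)] )
print("box corners",[P(180+a/3,80+b/3,.04) for a,b in((160,419),(469,434),(518,15))])
E
```

```text
red top [0.4559 0.0377 0.116 ] [0.4558 0.0377 0.115 ]  pivot cap [0.5167 0.0331 0.0652] [0.5083 0.0196 0.0655] [0.5131 0.0221 0.066 ]
yel top [ 0.5531 -0.103   0.1137] [ 0.5529 -0.1025  0.115 ]  pivot [ 0.5649 -0.0346  0.0664] [ 0.5576 -0.0425  0.0658] [ 0.5583 -0.0431  0.066 ]
box corners [array([ 0.2324, -0.5945,  0.04  ])]
box corners [array([ 0.4378, -0.1074,  0.04  ]), array([ 0.5817, -0.115 ,  0.04  ]), array([0.5965, 0.0766, 0.04  ])]
```

Red post at about (0.4545, 0.038), pivot (0.5125, 0.0215). The handle is already at roughly 0.2 rad, so about 78° of turn is left to the stop. Next I'll straddle the red post with the jaws along the tangent.

```bash
python3 - <<'E'
from h import *
from cell import manip
s=manip.observe(); print(np.round(s['ee_pos'],4),np.round(s['ee_rot'],4)); rel(s,[(.4545,.038,.22,164.6),(.4545,.038,.15,164.6)])
E
```

```text
[ 0.5    -0.0282  0.3205] [-3.1415e+00 -7.0000e-04  1.5730e+00]
[ 66.2 -45.4 100.5] -74.5
[ 66.2 -45.4 170.5] -74.5
```

Emit:
{"method": "move_arm", "body": {
  "translation": [
    [10,-7,10],
    [20,-14,20],
    [30,-21,30],
    [40,-28,40],
    [50,-35,50],
    [60,-42,60],
    [66,-45,70],
    [66,-45,80],
    [66,-45,90],
    [66,-45,100],
    [66,-45,115],
    [66,-45,130],
    [66,-45,150],
    [66,-45,170],
    [66,-45,170],
    [66,-45,170],
    [66,-45,170]
  ],
  "roll": [-7,-14,-21,-28,-35,-42,-49,-56,-63,-70,-74.5,-74.5,-74.5,-74.5,-74.5,-74.5,-74.5],
  "fingers": 50
}}

```text
t: 17.0
ee_pos: [0.4556, 0.0377, 0.1515]
ee_rot: [3.141, 0.001, 2.873]
force: [0.0, -0.5, 0.6]
finger_gap: 0.585
```

```bash
python3 - <<'E'
from h import *
from cell import manip
s=manip.observe(); print(np.round(s['ee_pos'],4),np.round(s['ee_rot'],4),np.round(s['joint_pos'],2))
rel(s,[(.4545,.038,.08,164.6)])
for n in("wrist","scene"):
    c=manip.get_calibration(n);p,d=manip.camera(n); cv2.imwrite(f"pics/{n}12.png",p[...,::-1]); np.save(f"pics/{n}12c.npy",c,allow_pickle=True);np.save(f"pics/{n}12.npy",d)
crop("scene12","sc12",210,160,350,300,4)
E
```

```text
[0.4556 0.0377 0.1515] [3.1407e+00 1.3000e-03 2.8732e+00] [ 0.59  0.41 -0.88  2.09  0.43  0.83  0.76]
[ 1.3 -0.  71.5] 0.0
```

View pics/wrist12.png

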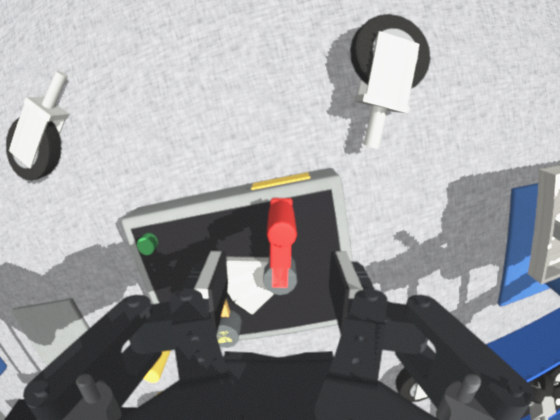

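View pics/sc12.png

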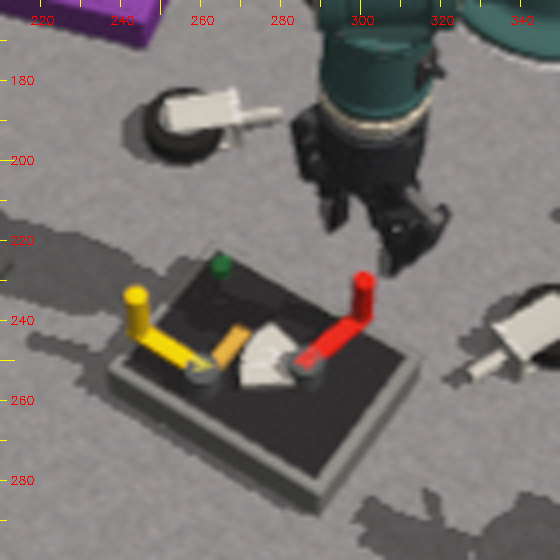

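```bash
python3 - <<'E'
from h import *
c=load("wrist12"); d=np.load("pics/wrist12.npy")
print(atz(*wray(c,282,232),.1155), d[232,282]); print(atz(*wray(c,281,281),.066))
print(d[395,280],d[285,205],d[270,213])
E
```

```text
[0.45307357 0.03915087 0.1155    ] 0.19160235
[0.51392143 0.02244191 0.066     ]
0.070898786 0.11958012 0.12937064
```

Emit:
{"method": "move_arm", "body": {
  "translation": [
    [0,0,15],
    [0,0,30],
    [0,0,45],
    [0,0,58],
    [0,0,68],
    [0,0,71],
    [0,0,71],
    [0,0,71],
    [0,0,71]
  ],
  "roll": [0,0,0,0,0,0,0,0,0]
}}

```text
t: 17.85
ee_pos: [0.4556, 0.0366, 0.0802]
ee_rot: [3.141, 0.001, 2.871]
force: [-0.4, 1.2, -0.1]
finger_gap: 0.583
```

Emit:
{"method": "move_arm", "body": {
  "translation": [
    [0,0,0],
    [0,0,0],
    [0,0,0],
    [0,0,0]
  ],
  "roll": [0,0,0,0],
  "fingers": 26
}}

```text
t: 18.18
ee_pos: [0.455, 0.0364, 0.0797]
ee_rot: [-3.142, 0.0, 2.871]
force: [0.0, -0.3, -0.5]
finger_gap: 0.302
```

```bash
cat > arc.py <<'E'
from h import *
from cell import manip
def arc(C,a0,a1,n,z,r=.06,yawoff=0):
    s=manip.observe(); print(np.round(s['ee_pos'],4),np.round(s['ee_rot'],4),np.round(s['joint_pos'],2),np.round(s['force'],1),s['finger_gap'])
    rel(s,[(C[0]+r*np.cos(np.radians(a)),C[1]+r*np.sin(np.radians(a)),z,a+yawoff) for a in np.linspace(a0,a1,n+1)[1:]])
E
python3 - <<'E'
from arc import *
arc((.5125,.0215),164.6,80,14,.08)
p,d=manip.camera("scene"); cv2.imwrite("pics/scene13.png",p[...,::-1]); crop("scene13","sc13",210,160,350,300,4)
E
```

```text
[0.455  0.0364 0.0797] [-3.1415e+00  4.0000e-04  2.8714e+00] [ 0.49  0.52 -0.77  2.14  0.57  0.7   0.63] [ 0.  -0.3 -0.5] 0.3017907296937632
[ 0.3  7.2 -0.3] 6.0
[-0.7 13.4 -0.3] 12.0
[-2.3 19.5 -0.3] 18.0
[-4.6 25.4 -0.3] 24.1
[-7.5 31.1 -0.3] 30.1
[-10.9  36.4  -0.3] 36.2
[-14.9  41.3  -0.3] 42.2
[-19.4  45.7  -0.3] 48.3
[-24.4  49.7  -0.3] 54.3
[-29.7  53.1  -0.3] 60.3
[-35.3  55.9  -0.3] 66.4
[-41.3  58.2  -0.3] 72.4
[-47.4  59.7  -0.3] 78.5
[-53.6  60.7  -0.3] 84.5
```

View pics/sc13.png

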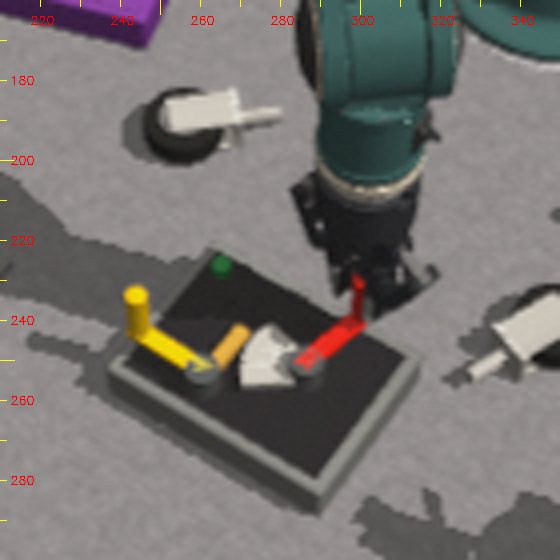

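Emit:
{"method": "move_arm", "body": {
  "translation": [
    [0.3,7,0],
    [-0.7,13.4,0],
    [-2.3,19.5,0],
    [-4.6,25.4,0],
    [-7.5,31,0],
    [-11,36.4,0],
    [-15,41.3,0],
    [-19.4,45.7,0],
    [-24.4,49.7,0],
    [-29.7,53,0],
    [-35.3,56,0],
    [-41.3,58.2,0],
    [-41.3,58.2,0]
  ],
  "roll": [6,12,18,24,30,36,42,48,54,60,66,72,72]
}}

```text
t: 19.32
ee_pos: [0.5101, 0.0823, 0.0792]
ee_rot: [-3.141, -0.0, 1.613]
force: [-1.2, 0.4, -0.6]
finger_gap: 0.305
```

```bash
python3 - <<'E'
from arc import *
arc((.5125,.0215),92,80,4,.08)
p,d=manip.camera("scene"); cv2.imwrite("pics/scene14.png",p[...,::-1]); crop("scene14","sc14",210,160,350,300,4)
E
```

```text
[0.5101 0.0823 0.0792] [-3.1406e+00 -2.0000e-04  1.6130e+00] [ 0.14  0.52 -0.45  2.01  0.34  0.69 -0.48] [-1.2  0.4 -0.6] 0.3048751611006419
[-1.   3.4 -0.8] 3.4
[-1.2  6.5 -0.8] 6.4
[-1.7  9.6 -0.8] 9.4
[-2.3 12.7 -0.8] 12.4
```

View pics/sc14.png

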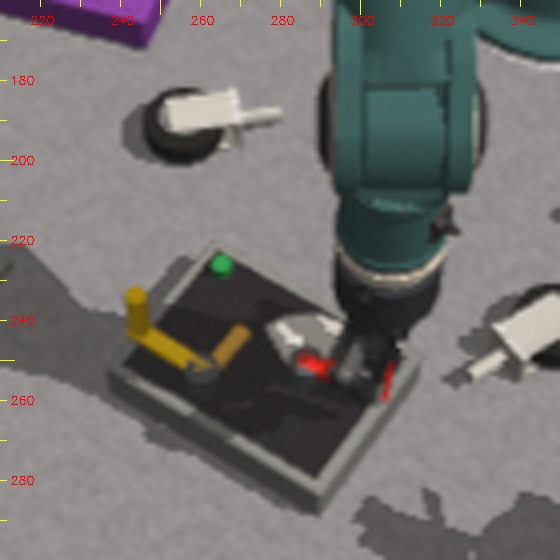

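Emit:
{"method": "move_arm", "body": {
  "translation": [
    [-1,3,0],
    [-1,6,0],
    [-1.5,9,0],
    [-2,11,0],
    [-2,12,0],
    [-2,12,0]
  ],
  "roll": [2,4,6,6,6,6]
}}

```text
t: 19.87
ee_pos: [0.5213, 0.0804, 0.0792]
ee_rot: [-3.14, 0.0, 1.513]
force: [-4.4, 2.0, 0.6]
finger_gap: 0.303
```

```bash
python3 - <<'E'
from arc import *
arc((.5125,.0215),92,80,4,.08)
E
```

```text
[0.5213 0.0804 0.0792] [-3.1397  0.      1.5127] [ 0.12  0.53 -0.42  1.99  0.32  0.7  -0.56] [-4.4  2.   0.6] 0.3027063083159223
[ 0.7 -7.8 -0.8] -2.3
[ 0.7 -4.7 -0.8] 0.7
[ 0.6 -1.6 -0.8] 3.7
[ 0.3  1.6 -0.8] 6.7
```

Emit:
{"method": "move_arm", "body": {
  "translation": [
    [0,1,0],
    [0,2,0],
    [0,3,0],
    [0,3,0],
    [0,3,0]
  ],
  "roll": [0,0,0,0,0]
}}

```text
t: 20.28
ee_pos: [0.5216, 0.0804, 0.079]
ee_rot: [-3.135, 0.001, 1.513]
force: [-12.3, 1.8, 6.6]
finger_gap: 0.302
```

```bash
python3 - <<'E'
from arc import *
s=manip.observe();print(s['ee_pos'],s['force'],s['wrist_torque'])
E
```

```text
[0.52158469 0.080435   0.07898699] [-12.34101793   1.75735248   6.56685082] [ 0.62137448  2.31114673 -0.0353023 ]
```

The force rose while the position stalled, so the handle is on its stop. Back off, open, lift and look.

Emit:
{"method": "move_arm", "body": {
  "translation": [
    [0,-4,0],
    [0,-6,0],
    [0,-6,0]
  ],
  "roll": [0,0,0],
  "fingers": 50
}}

```text
t: 20.53
ee_pos: [0.5198, 0.0797, 0.0797]
ee_rot: [3.14, 0.0, 1.51]
force: [0.6, 0.0, 0.1]
finger_gap: 0.585
```

Emit:
{"method": "move_arm", "body": {
  "translation": [
    [0,0,0],
    [0,0,-15],
    [0,0,-40],
    [0,0,-75],
    [0,0,-110],
    [0,0,-140],
    [-25,0,-160],
    [-55,0,-170],
    [-85,0,-170],
    [-100,0,-170],
    [-100,0,-170],
    [-100,0,-170],
    [-100,0,-170]
  ],
  "roll": [0,0,0,0,0,0,0,0,0,0,0,0,0]
}}

```text
t: 21.62
ee_pos: [0.5135, -0.0186, 0.2495]
ee_rot: [3.141, -0.001, 1.511]
force: [-0.8, 1.1, 0.3]
finger_gap: 0.591
```

```bash
python3 - <<'E'
from arc import *
s=manip.observe();print(s['ee_pos'],s['ee_rot'],s['force'],np.round(s['joint_pos'],2))
for n in("wrist",):
    c=manip.get_calibration(n);p,d=manip.camera(n); cv2.imwrite(f"pics/{n}15.png",p[...,::-1]); np.save(f"pics/{n}15c.npy",c,allow_pickle=True);np.save(f"pics/{n}15.npy",d)
crop("wrist15","wc15",150,60,410,300,3)
E
```

```text
[ 0.51349601 -0.01857246  0.24954856] [ 3.14119019e+00 -5.79384474e-04  1.51119726e+00] [-0.84435463  1.07720428  0.26800013] [ 0.38  0.26 -0.47  1.89  0.14  1.02 -0.21]
```

View pics/wc15.png

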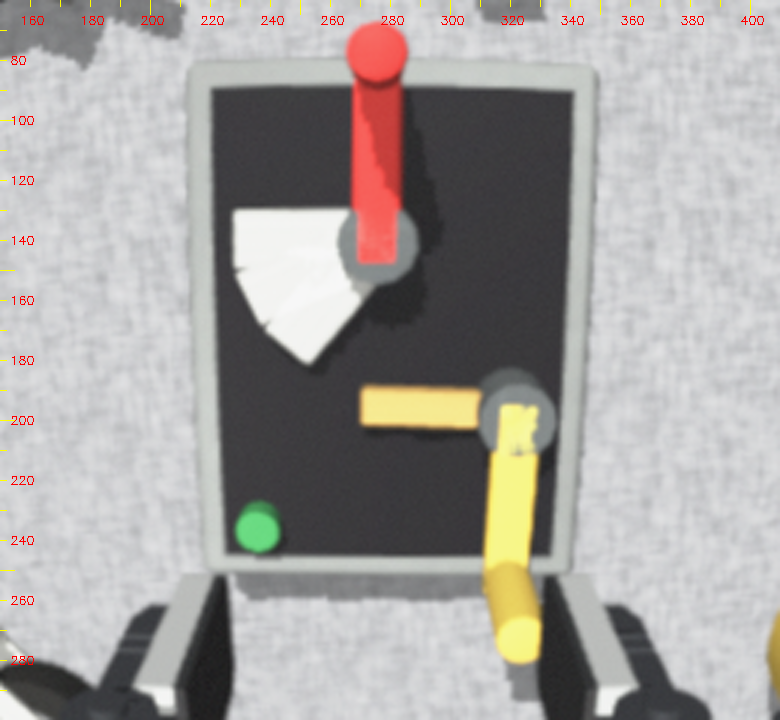

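Red points to the box's +y, in line with its edge. Now the yellow: post top at (323,273), pivot at (322,199).

```bash
python3 - <<'E'
from arc import *
c=load("wrist15")
def P(u,v,z): return atz(*wray(c,u,v),z)
yt=P(150+518/3,60+640/3,.115); yp=P(150+517/3,60+421/3,.066); rt=P(150+376/3,60+52/3,.115); rp=P(150+377/3,60+245/3,.066)
print("yel",yt,yp,np.linalg.norm((yt-yp)[:2]),np.degrees(np.arctan2(*(yt-yp)[[1,0]])))
print("red",rt,rp,np.linalg.norm((rt-rp)[:2]),np.degrees(np.arctan2(*(rt-rp)[[1,0]])))
s=manip.observe(); print(s['ee_pos']); rel(s,[(.5525,-.1025,.2495,86),(.5525,-.1025,.15,86),(.5525,-.1025,.08,86)])
E
```

```text
yel [ 0.55232345 -0.10299802  0.115     ] [ 0.55898855 -0.04356437  0.066     ] 0.0598062008894786 -96.39861805975903
red [0.51751489 0.08062888 0.115     ] [0.51383043 0.02055471 0.066     ] 0.06018705301204353 86.49034047332907
[ 0.51346477 -0.01817694  0.24948026]
[-81.9  43.9  -0.1] 0.6
[-81.9  43.9  99.4] 0.6
[-82.   43.9 169.4] 0.6
```

Emit:
{"method": "move_arm", "body": {
  "translation": [
    [-20,11,0],
    [-45,24,0],
    [-70,37,0],
    [-82,44,15],
    [-82,44,40],
    [-82,44,65],
    [-82,44,90],
    [-82,44,99],
    [-82,44,99],
    [-82,44,99]
  ],
  "roll": [0,0,0,0,0,0,0,0,0,0]
}}

```text
t: 22.5
ee_pos: [0.5527, -0.103, 0.1508]
ee_rot: [3.142, -0.001, 1.512]
force: [-0.0, -0.3, 0.5]
finger_gap: 0.587
```

```bash
python3 - <<'E'
from arc import *
s=manip.observe(); print(s['ee_pos'],s['ee_rot'],s['force']); rel(s,[(.5525,-.1027,.08,86)])
for n in("scene","wrist"):
    p,d=manip.camera(n); cv2.imwrite(f"pics/{n}16.png",p[...,::-1])
crop("scene16","sc16",210,160,350,300,4)
E
```

```text
[ 0.55272988 -0.10304078  0.15079167] [ 3.14155799e+00 -5.25733349e-04  1.51168457e+00] [-0.04652387 -0.32166312  0.50192567]
[ 0.3 -0.3 70.8] 0.6
```

View pics/sc16.png

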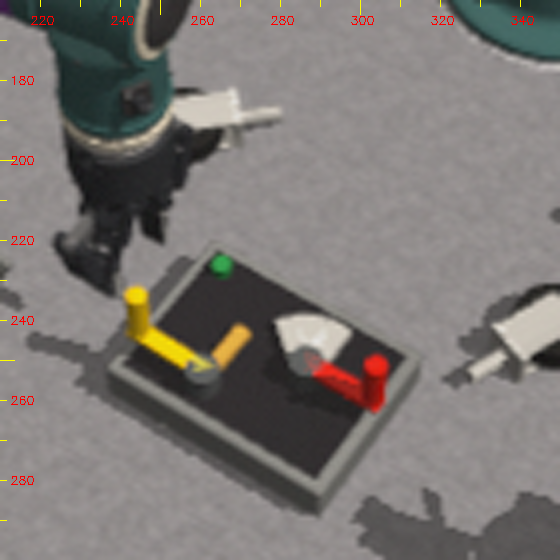

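View pics/wrist16.png

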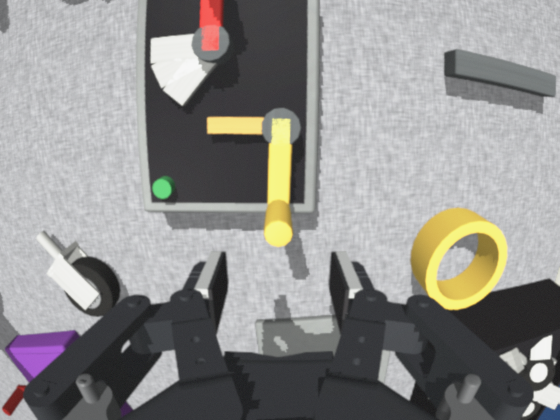

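Emit:
{"method": "move_arm", "body": {
  "translation": [
    [0,0,15],
    [0,0,30],
    [0,0,45],
    [0,0,58],
    [0,0,68],
    [0,0,71],
    [0,0,71],
    [0,0,71]
  ],
  "roll": [0,0,0,0,0,0,0,0]
}}

```text
t: 23.27
ee_pos: [0.5527, -0.1041, 0.08]
ee_rot: [3.141, 0.0, 1.51]
force: [-0.5, 1.3, 0.1]
finger_gap: 0.587
```

Emit:
{"method": "move_arm", "body": {
  "translation": [
    [0,0,0],
    [0,0,0],
    [0,0,0],
    [0,0,0]
  ],
  "roll": [0,0,0,0],
  "fingers": 26
}}

```text
t: 23.6
ee_pos: [0.5524, -0.1041, 0.0799]
ee_rot: [3.141, 0.0, 1.51]
force: [0.1, 1.1, -0.3]
finger_gap: 0.306
```

```bash
python3 - <<'E'
from arc import *
arc((.5578,-.043),-95,-185,15,.08,yawoff=180)
E
```

```text
[ 0.5524 -0.1041  0.0799] [3.1409e+00 2.0000e-04 1.5100e+00] [ 0.4   0.56 -0.35  1.91  0.28  0.72 -0.17] [ 0.1  1.1 -0.3] 0.3062786574155831
[ 1.9 -6.2 -0.2] 7.5
[  3.  -12.4  -0.2] 13.5
[  4.8 -18.4  -0.2] 19.5
[  7.2 -24.2  -0.2] 25.5
[ 10.2 -29.7  -0.2] 31.5
[ 13.7 -34.9  -0.2] 37.5
[ 17.8 -39.7  -0.2] 43.5
[ 22.4 -44.   -0.2] 49.5
[ 27.4 -47.8  -0.2] 55.5
[ 32.7 -51.1  -0.2] 61.5
[ 38.4 -53.8  -0.2] 67.5
[ 44.3 -55.9  -0.2] 73.5
[ 50.4 -57.4  -0.2] 79.5
[ 56.6 -58.2  -0.2] 85.5
[ 62.9 -58.3  -0.2] 91.5
```

Emit:
{"method": "move_arm", "body": {
  "translation": [
    [1.5,-6.2,0],
    [3,-12.4,0],
    [4.8,-18.4,0],
    [7.2,-24.2,0],
    [10.2,-29.7,0],
    [13.7,-34.9,0],
    [17.8,-39.7,0],
    [22.4,-44,0],
    [27.4,-47.8,0],
    [32.7,-51,0],
    [38.4,-53.8,0],
    [44.3,-56,0],
    [50.4,-57.4,0],
    [56.6,-58.2,0],
    [56.6,-58.2,0]
  ],
  "roll": [6,12,18,24,30,36,42,48,54,60,66,72,78,84,84]
}}

```text
t: 24.85
ee_pos: [0.4974, -0.0435, 0.0797]
ee_rot: [3.141, 0.0, 0.043]
force: [0.1, 0.4, 0.5]
finger_gap: 0.306
```

```bash
python3 - <<'E'
from arc import *
arc((.5578,-.043),-179,-191,4,.08,yawoff=180)
p,d=manip.camera("scene"); cv2.imwrite("pics/scene17.png",p[...,::-1]); crop("scene17","sc17",210,160,350,300,4)
E
```

```text
[ 0.4974 -0.0435  0.0797] [3.1411e+00 1.0000e-04 4.2600e-02] [ 0.02  0.44 -0.    2.08  0.    0.62 -1.51] [0.1 0.4 0.5] 0.3056962501018275
[ 0.5 -2.6 -0.3] 4.4
[ 0.8 -5.7 -0.3] 7.4
[ 1.3 -8.8 -0.3] 10.4
[  2.  -11.9  -0.3] 13.4
```

View pics/sc17.png

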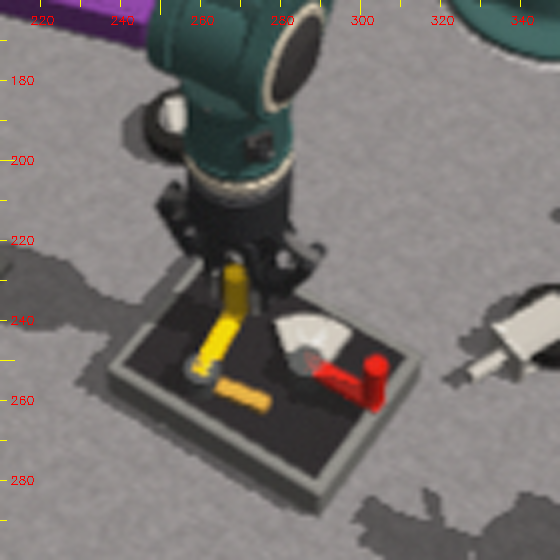

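Turning freely. Push the remainder to the stop.

Emit:
{"method": "move_arm", "body": {
  "translation": [
    [0.5,-3,0],
    [0.8,-6,0],
    [1,-8,0],
    [1,-9.5,0],
    [1,-10,0],
    [1,-10,0],
    [1,-10,0]
  ],
  "roll": [2,4,6,6,6,6,6]
}}

```text
t: 25.48
ee_pos: [0.4979, -0.0344, 0.0794]
ee_rot: [3.141, 0.0, -0.06]
force: [-1.4, -2.4, 0.8]
finger_gap: 0.306
```

```bash
python3 - <<'E'
from arc import *
s=manip.observe();print(s['ee_pos'],s['ee_rot'],s['force'],s['wrist_torque'])
E
```

```text
[ 0.49789321 -0.03444536  0.07942162] [ 3.14137916e+00  4.28205261e-04 -5.98027973e-02] [-1.37049653 -2.43323368  0.77918249] [-0.55682481  0.31654865 -0.08200253]
```

Emit:
{"method": "move_arm", "body": {
  "translation": [
    [0,-1,0],
    [0,-2,0],
    [0,-3,0],
    [0,-4,0],
    [0,-4,0],
    [0,-4,0]
  ],
  "roll": [0,0,0,0,0,0]
}}

```text
t: 25.98
ee_pos: [0.4979, -0.0335, 0.0794]
ee_rot: [3.138, 0.0, -0.063]
force: [-1.5, -11.8, 2.1]
finger_gap: 0.302
```

```bash
python3 - <<'E'
from arc import *
s=manip.observe();print(s['ee_pos'],s['ee_rot'],s['force'],s['wrist_torque'])
E
```

```text
[ 0.4979497  -0.03351557  0.07939758] [ 3.13812516e+00  4.98604888e-04 -6.27969192e-02] [ -1.46333277 -11.84810528   2.11647744] [-2.28283585  0.45603262 -0.00640796]
```

On the stop: 12 N and it moved less than 1 mm further. Back off, open, retreat up and check.

Emit:
{"method": "move_arm", "body": {
  "translation": [
    [0,5,0],
    [0,7,0],
    [0,7,0]
  ],
  "roll": [0,0,0],
  "fingers": 46
}}

```text
t: 26.23
ee_pos: [0.4983, -0.0367, 0.0795]
ee_rot: [-3.141, -0.001, -0.06]
force: [0.4, 0.7, -0.2]
finger_gap: 0.54
```

Emit:
{"method": "move_arm", "body": {
  "translation": [
    [0,0,0],
    [0,0,-15],
    [0,0,-40],
    [0,0,-75],
    [0,0,-110],
    [0,0,-150],
    [-10,0,-190],
    [-20,0,-220],
    [-20,0,-220],
    [-20,0,-220],
    [-20,0,-220]
  ],
  "roll": [0,0,0,0,0,0,0,0,0,0,0]
}}

```text
t: 27.15
ee_pos: [0.4776, -0.0353, 0.2989]
ee_rot: [-3.141, 0.0, -0.06]
force: [-1.0, 0.4, 0.2]
finger_gap: 0.541
```

```bash
python3 - <<'E'
from arc import *
s=manip.observe();print(s['t'],s['ee_pos'],s['ee_rot'],s['force'],np.round(s['joint_pos'],2))
for n in("wrist","scene"):
    c=manip.get_calibration(n);p,d=manip.camera(n); cv2.imwrite(f"pics/{n}18.png",p[...,::-1]); np.save(f"pics/{n}18c.npy",c,allow_pickle=True);np.save(f"pics/{n}18.npy",d)
crop("scene18","sc18",220,180,460,350,3)
E
```

```text
27.15 [ 0.47764278 -0.03525739  0.29890411] [-3.14142195e+00  4.91472047e-04 -5.97499819e-02] [-1.01067301  0.42450902  0.17647283] [-0.02  0.11  0.03  1.93 -0.    1.11 -1.62]
```

View pics/sc18.png

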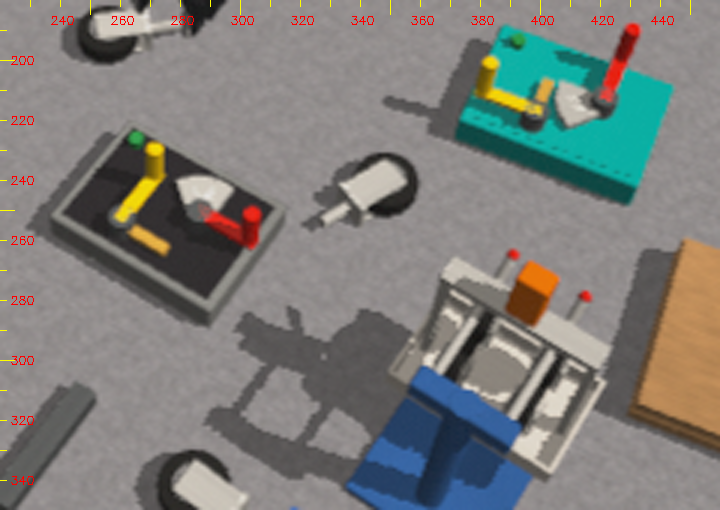

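View pics/wrist18.png

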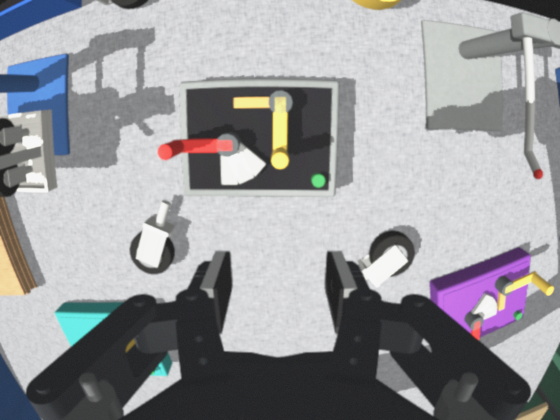

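```bash
python3 - <<'E'
from arc import *
c=load("wrist18")
def P(u,v,z): return atz(*wray(c,u,v),z)
for nm,a,b in(("yel",(280,160.5),(280.5,102.5)),("red",(165,152.5),(229.5,145.5))):
    t,p=P(*a,.115),P(*b,.066); print(nm,t,p,np.linalg.norm((t-p)[:2]),np.degrees(np.arctan2(*(t-p)[[1,0]])))
e=[P(184,193,.04),P(333.5,194,.04),P(181,82,.04),P(336.5,82,.04)]
print("box yaw",[np.degrees(np.arctan2(-(q-r)[0],(q-r)[1])) for q,r in((e[0],e[1]),(e[2],e[3]))])
a=cv2.imread("pics/scene0.png").astype(int);b=cv2.imread("pics/scene18.png").astype(int)
m=(abs(a-b).sum(2)>90).astype('uint8')*255; cv2.imwrite("pics/diff.png",m)
E
```

```text
yel [ 0.49909691 -0.04009726  0.115     ] [ 0.55827415 -0.04449115  0.066     ] 0.059340137450449984 175.7535994793545
red [0.51680713 0.0796279  0.115     ] [0.51265375 0.01762802 0.066     ] 0.06213883729051956 86.16747779687148
box yaw [np.float64(-3.9416611520707607), np.float64(-4.331801661612838)]
```

View pics/diff.png

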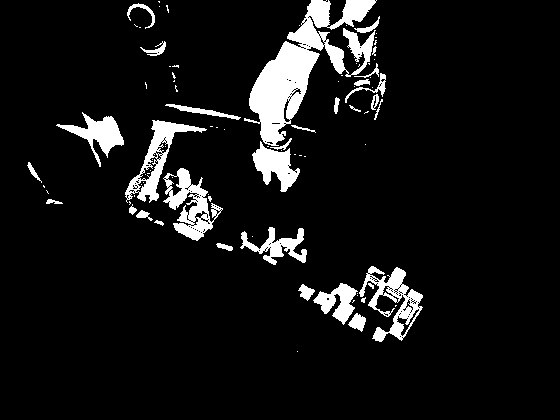

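View pics/scene18.png

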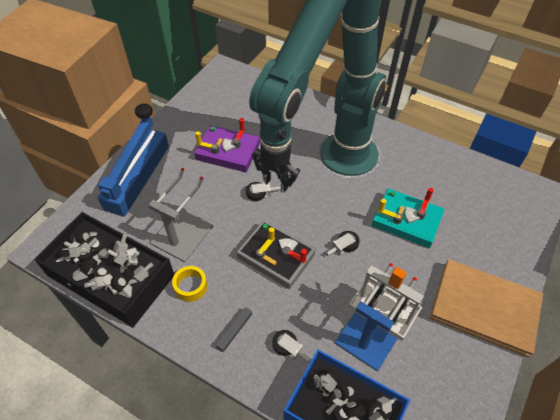

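Both handles are at 90° to within about 0.5°. The loose items show no difference from the start picture, the carrier hangs level, and the arm is clear. Handing in.

```bash
python3 - <<'E'
from cell import manip
print(manip.hand_in())
E
```

```text
the job is handed in; nothing more can be done
None
```

I moved the tray from the grey stand to the blue one, hung it on both prongs, let go, and turned the red and then the yellow handle clockwise to their stops. I handed the job in shortly after 27 s of robot time. Hand-in gives no verdict, so everything below is from my own checks.

- **Carrier:** I carried it level at about 158 mm tray height over the grey interlock, which clears the handle posts. In the final pictures it hangs level with the bar between the lips and the column. The fingers are away from it and the wrist force is about zero.
- **Handles:** At each stop the force rose to about 12 N while the tool moved less than 1 mm. By camera, red points at 86.2° and yellow at 175.8° in the world frame. With the box turned about -4°, both are within about 0.5° of 1.57 rad.
- **Red start angle:** The red handle was not at 0 at the start. By camera it already stood at roughly 0.2 rad.
- **Bench:** Comparing the first and last scene pictures shows no shift of the three casters, the tape roll or the steel bar. The arm ended above the box, touching nothing.
- **Disagreement:** The top and wrist cameras differed by about 3 mm on the carrier and stand positions. I used values between the two, and the placing is well inside the tolerances.

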